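# Rock the vial divider over and feed the other chute

### The job

On the vial divider stand, press down the raised end of the crossbar so that the rocker gate tips over to its other side; then, with a fingertip, push the two vials lying on the ledges into the drop slot in the middle, so that both roll down the newly opened chute and come to rest in its pocket. Only press and push, do not pick any vial up, and leave the other things on the table where they are.

Things in the scene. Friction and masses are not known exactly. Their poses are not given: they have to be found in the camera images.
- station: vial divider stand fixed to the table, 440 mm wide (its y axis; +y is the robot's left), 200 mm deep (its x axis; robot on the -x side), alike left and right. Origin: on the table, below the middle of the drop slot. A vial dropped in the slot lands on the rocker gate below it, rolls down the gate's low side and that side's clear-walled chute, and stops in that side's pocket
- slot (a point): middle of the open drop slot, at the height of the ledges' top (116 mm). The two level grey ledges lie along the stand's y at x = 0, one left, one right, each from 19 to 126 mm from this point; the slot between them is 38 mm wide. Ledges are 49 mm wide between 3 mm high lips, with a 3 mm lip at the outer end. A vial rolled over a ledge's inner edge falls in
- pocket_left (a point): middle of the pocket at the end of the left (+y) chute, open from above; end wall at y = 205 mm in the stand's frame; two vials come to rest side by side with centres at y about 165 and 193 mm, 30 to 45 mm high
- pocket_right (a point): the same for the right (-y) chute
- gate (a joint): rocker gate: seesaw plate under the slot with a steel crossbar in front, pivot along the stand's x at z = 75 mm. Radians, 0 level, stops at +-0.3. Positive: left (+y) end raised, vials feed down the right (-y) chute; negative: the reverse. Top-heavy: starts resting on one stop; pushed past level it falls over by itself; about 1 to 2 N on the raised end moves it
- bar_left (a point): top face of the gate's crossbar, 15 mm from its left (+y) end. Bar 180 mm long along y, 24 mm wide, 12 mm thick, at x = -80 mm in the stand's frame, in front of the lane, open from above. A 30 mm round steel weight 30 mm tall stands on its middle. This point is 75 mm left of the pivot and 30 mm above it when level; about 126 mm up when raised, 82 mm when low
- bar_right (a point): the same point near the crossbar's right (-y) end, 75 mm to the right of the pivot
- vial_a_center (a point): amber glass injection vial with a crimped metal cap, 24 mm in diameter and 45 mm long, 28 g or so; point: centre of the vial. It starts lying loose on the left-hand (+y) ledge, its length along the stand's x axis, ready to roll along the stand's y; centre 128 mm above the table while on a ledge
- vial_b_center (a point): amber glass injection vial with a crimped metal cap, 24 mm in diameter and 45 mm long, 28 g or so; point: centre of the vial. It starts lying loose on the right-hand (-y) ledge, its length along the stand's x axis, ready to roll along the stand's y; centre 128 mm above the table while on a ledge
- gel: bystander: white bottle of hand gel, 60 mm in diameter, 150 mm tall, standing; origin at the centre of its underside
- carton: bystander: white carton 90 x 140 x 80 mm tall; origin at the centre of its underside
- spare_vial: bystander: another vial, standing upright on the front left of the base plate of the stand, 24 mm in diameter, 45 mm tall; origin at the centre of its underside
- pulp_tray: bystander: open cardboard tray 90 x 160 x 35 mm tall, behind the stand; origin at the centre of its underside

How it is judged (in metres and radians):
On the way:
1. the gate has been rocked over onto its other side while both vials still lie on their ledges (distance of bar_left from where it was at the start of the episode above 0.025 m and (value of joint gate below -0.22 rad or value of joint gate above 0.22 rad) and height (world z) of each of vial_a_center, vial_b_center above 0.12 m), for 0.2 s.
At the end, for the whole second after the job is handed in: the gate rests on the side opposite to its start (bar point moved over 25 mm, gate over 0.22 rad from level) and both vials lie at rest in the lane on its low side, over 120 mm from the stand's middle, within 30 mm of the lane's centre line, centres under 65 mm high (distance of bar_left from where it was at the start of the episode above 0.025 m and (value of joint gate below -0.22 rad or value of joint gate above 0.22 rad) and ((y of each of vial_a_center, vial_b_center in the frame of station above 0.12 m and x of vial_a_center in the frame of station between -0.03 and 0.03 m and z of each of vial_a_center, vial_b_center in the frame of station below 0.065 m and x of vial_b_center in the frame of station between -0.03 and 0.03 m and value of joint gate below -0.22 rad) or (y of each of vial_a_center, vial_b_center in the frame of station below -0.12 m and x of vial_a_center in the frame of station between -0.03 and 0.03 m and z of each of vial_a_center, vial_b_center in the frame of station below 0.065 m and x of vial_b_center in the frame of station between -0.03 and 0.03 m and value of joint gate above 0.22 rad)) and linear speed of each of vial_a, vial_b below 0.05 m/s); the robot touches nothing.
It fails at once if a vial is lifted (centre more than 27 mm above where it lies on the ledge) (height (world z) of any of vial_a_center, vial_b_center above 0.155 m).
It fails at once if a bystander is moved by more than 30 mm (distance of any of gel, carton, spare_vial, pulp_tray from where it was at the start of the episode above 0.03 m).
It also fails if it takes over 45 s, if anything falls off the work surface, if the arm or the gripper's body presses on something with over 40 N, if the wrist force passes 120 N, or if a joint passes its speed limit or range.

### The arm

A 6-joint arm with a two-finger parallel gripper is mounted at the origin on the work surface. World frame = base frame: x ahead of the robot, y to its left, z up, the work surface at z = 0. Lengths are in mm, angles in rad, forces in N, time in s.
With the tool pointing down it reaches from about 350 to 975 mm from the base axis. Payload 7.1 kg.
Tool frame: the origin (TCP) lies between the finger pads; the fingertips stand 8 mm ahead of it and the grasp point (between the pads) lies 11 mm behind it; x points along the fingers, y is the direction in which the jaws open and shut, and the axes are right-handed (so a half turn about x gives the same grasp; the last joint's range is limited). The gripper opens to 88 mm and grips with 3 to 60 N. Pads are 20 mm wide; open, the fingers measure 115 mm over their backs; the gripper's body (75 mm by 178 mm) begins 61 mm behind the grasp point.
Start: joints at [1.322, 0.423, 1.63, -0, 1.089, -0.019], TCP at [142.333, 608.56, 193.675] pointing down, gripper open.
Joint ranges: [-3, 3], [-0.9, 2.11], [0.09, 2.58], [-1.31, 4.45], [0.11, 2.69], [-2.54, 2.54]. Speed limits (rad/s): [2.39, 2.39, 3.01, 3.14, 3.14, 3.14].

### API

Orientations are given as a rotation vector (axis times angle).
In Python, from workcell import ctrl gives the robot as it stands.
- The arm moves only by the tool apply_moves, never from a script. Its argument "increments" is a list of rows, each an object with "gripper": the opening in per cent of the stroke, from 0 (shut) to 100 (fully open); "delta_pos": the shift along the tool's x, y, z in cm, a list of three; "dr": the turn, a rotation vector about the tool's x, y, z in rad, a list of three. In form: [{"gripper": gripper, "delta_pos": [dx, dy, dz], "dr": [ax, ay, az]}, ...]. A call has exactly 5 rows; each row shifts and turns the commanded pose from where the row before left it, along the tool's axes as they then stand; what a row does not reach is not made up. A row lasts 1/12 s, in which the tool goes at most 41.7 mm and 7.16 degrees, less where a joint would pass 70% of its speed; a pose out of reach is approached as far as the arm can. A call with a gripper value outside its range is refused whole. The fingers move at their own pace and stop on an object; the grip force is fixed at half the most. Time passes only in rows, so rows that do not move let the fingers close, or fill a call up. It gives the time, the measured TCP pose, the force and the opening at its end, in the units of the state.
- ctrl.get_obs(): the state, without advancing time (a new reading comes with each control period).
- ctrl.get_image(name): name is "scene" or "top" or "wrist"; returns a dict with "img" (480x640x3 uint8, red, green, blue), "range_z" (480x640 float32, mm along the optical axis (not along the pixel's ray), 0 where there is no reading), "mtx" (3x3 intrinsics, pixels), "rvec" (rotation vector, rad) and "tvec" (3), from world to camera coordinates, as OpenCV has them. Camera axes: x right, y down, z forward; pixel columns grow to the right and rows downward; lengths in mm; the calibration is good to about 2 mm. A picture is of the moment at which its call begins.
- ctrl.close_job(): hands the job in, once; it reports no verdict.
The state is a dict: "t": time; "qpos": joint angles; "qvel": joint speeds; "joint_torque": joint torques, N m; "ee_pos": TCP position; "orientation": TCP orientation; "ft_force": force on the tool from outside, world axes, zero at the start; "moment": the same for the moment, N m; "width": finger opening in mm.
Only numpy, scipy, OpenCV 4.12 (cv2) and the standard library are available. Lean on these libraries where they do the work, as an engineer would, in place of code of your own. Each camera call takes 0.05 s, during which the arm holds its last target. There are 200 camera calls.

## Working session

There is one attempt and no reset: what is moved stays moved. The work goes in short steps, Python scripts to look and compute and a tool call to move; the robot and the scene stay as the last step left them, time stands still between calls to the robot, and variables do not carry over. Pictures are saved under pics/ and viewed, about 8 in all and at most 12, crops included, and the job is handed in when it is done.

Besides the shell and the picture viewer there is one more tool, called in YAML: its name, and indented under it one key for each argument. apply_moves: Moves the arm, as the interface text tells. Its arguments: {"type":"object","properties":{"increments":{"type":"array","items":{"type":"object","properties":{"gripper":{"type":"number"},"delta_pos":{"type":"array","items":{"type":"number"}},"dr":{"type":"array","items":{"type":"number"}}}}}},"required":["increments"]}

```bash
mkdir -p pics; ls; python3 - <<'E'
from workcell import ctrl
import cv2,pickle
o=ctrl.get_obs();print({k:o[k] for k in('t','ee_pos','orientation','ft_force','width')})
d={n:ctrl.get_image(n) for n in('scene','top')}
pickle.dump(d,open('im0.pkl','wb'))
for n in d: cv2.imwrite(f'pics/{n}0.png',d[n]['img'][:,:,::-1]); print(n,d[n]['mtx'].tolist(),d[n]['rvec'],d[n]['tvec'])
E
```

```text
pics
{'t': 0.0, 'ee_pos': array([142.17933518, 608.0208839 , 192.90210659]), 'orientation': array([ 0.17926217,  1.56347182, -0.18158761]), 'ft_force': array([ 0.72600281, -0.4278752 ,  0.2549483 ]), 'width': 87.77465853301916}
scene [[565.0012643568458, 0.0, 321.84393879442797], [0.0, 565.0012643568458, 238.7534366827086], [0.0, 0.0, 1.0]] [ 0.6483054   2.78931676 -0.86185337] [ 506.38271932 -154.78267897 1687.88766748]
top [[599.9800271049306, 0.0, 313.0995223981552], [0.0, 599.9800271049306, 235.07449887835904], [0.0, 0.0, 1.0]] [ 2.12148538 -2.14952625  0.14163503] [  24.57756704  609.38795338 1469.05626997]
```

View pics/scene0.png

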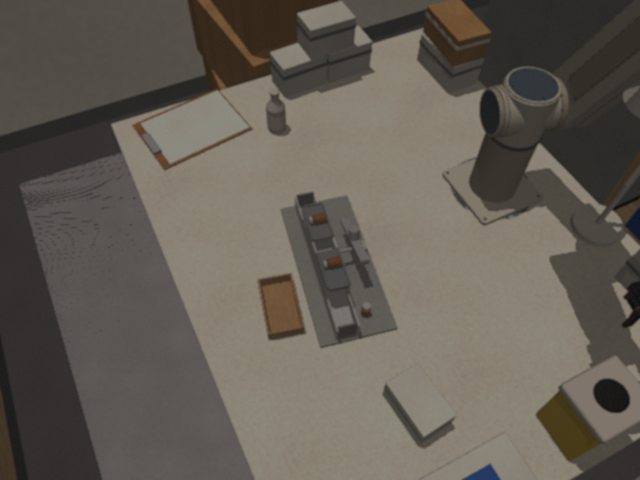

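View pics/top0.png

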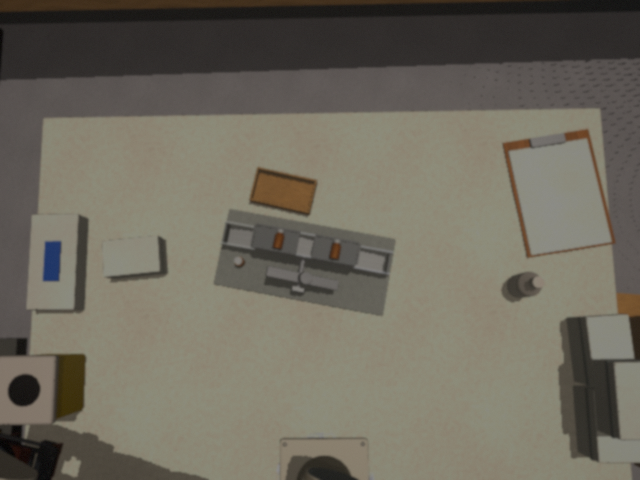

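The top view shows the stand (plate corners about (229,209), (395,238), (383,314), (215,285)), vials at (279,240) and (336,250), the crossbar from (267,275) to (338,285), and the spare vial at (238,262). Next I'll measure the poses.

```bash
cat > h.py <<'E'
import numpy as np,cv2
def cam(d):
    R=cv2.Rodrigues(np.array(d['rvec'],float))[0]; return R,np.array(d['tvec'],float).ravel(),np.array(d['mtx'])
def ray(d,uv):
    R,t,K=cam(d); return -R.T@t, R.T@np.linalg.inv(K)@np.array([uv[0],uv[1],1.])
def onplane(d,uv,z):
    c,r=ray(d,uv); return c+r*(z-c[2])/r[2]
def cloud(d):
    R,t,K=cam(d); v,u=np.mgrid[:480,:640]; z=d['range_z']
    p=np.stack([u,v,np.ones_like(u)],-1)@np.linalg.inv(K).T*z[...,None]
    return (p-t)@R
def tri(d1,u1,d2,u2):
    c1,r1=ray(d1,u1);c2,r2=ray(d2,u2)
    s=np.linalg.lstsq(np.stack([r1,-r2],1),c2-c1,rcond=None)[0]
    a,b=c1+r1*s[0],c2+r2*s[1]; return (a+b)/2,np.linalg.norm(a-b)
def blobs(d,roi,lo=(3,110,50),hi=(18,255,255),amin=15):
    m=cv2.inRange(cv2.cvtColor(d['img'],cv2.COLOR_RGB2HSV),lo,hi); k=np.zeros_like(m); x0,y0,x1,y1=roi; k[y0:y1,x0:x1]=m[y0:y1,x0:x1]
    n,l,s,c=cv2.connectedComponentsWithStats(k); return [(c[i],s[i,4]) for i in range(1,n) if s[i,4]>=amin]
E
python3 - <<'E'
from h import *; import pickle
np.set_printoptions(precision=1,suppress=True)
d=pickle.load(open('im0.pkl','rb'));T,S=d['top'],d['scene']
C=cloud(T)
pl=[(229,209),(395,238),(383,314),(215,285)]
P=np.array([onplane(T,p,4) for p in pl]);print(P, 'centre',P.mean(0))
print([np.linalg.norm(P[i]-P[(i+1)%4]) for i in range(4)])
e=(P[0]-P[1])+(P[3]-P[2]);yaw=np.arctan2(-e[0],e[1]);print('yaw',yaw)
roi=T['img'];bt=blobs(T,(225,215,390,300));bs=blobs(S,(290,190,370,300));print(bt,bs)
for a in bt:
  for b in bs:
    p,e=tri(T,a[0],S,b[0])
    print('tri',p,e)
R=np.array([[np.cos(yaw),-np.sin(yaw)],[np.sin(yaw),np.cos(yaw)]])
L=C.copy();L[...,:2]=(C[...,:2]-P.mean(0)[:2])@R
c=L[200:320,205:400].reshape(-1,3)
for y in range(-100,101,10):
  m=(abs(c[:,0]+80)<10)&(abs(c[:,1]-y)<5); print('bar',y,np.median(c[m,2]) if m.any() else None, end=';')
m=(abs(c[:,2]-116)<5)&(abs(c[:,0])<60);print('\nledge x,y range',np.percentile(c[m],[1,50,99],axis=0))
for y in range(-220,221,10):
  m=(abs(c[:,0])<10)&(abs(c[:,1]-y)<5); print(y,np.median(c[m,2]).round() if m.any() else None, end=';')
E
```

```text
[[ 688.3  236.8    4. ]
 [ 605.3 -194.6    4. ]
 [ 410.7 -157.9    4. ]
 [ 489.8  271.     4. ]] centre [548.5  38.8   4. ]
[np.float64(439.2475608094541), np.float64(197.97996349674122), np.float64(436.1788955194133), np.float64(201.35721602519232)]
yaw -0.18629137227623185
[(array([278.2, 240.6]), np.int32(126)), (array([334.9, 251.1]), np.int32(123))] [(array([319.6, 217.6]), np.int32(92)), (array([334.1, 261.4]), np.int32(104)), (array([291.9, 290.2]), np.int32(100))]
tri [585.8  74.3 272.1] 49.89781425866739
tri [584.6  99.  128.9] 1.3071304487524489
tri [643.9  85.2  -0.4] 92.71732900610482
tri [557.5 -35.7 129.1] 1.2283508094643774
tri [553.4 -18.1 -43.4] 66.75169759756056
tri [ 618.4  -53.3 -237.4] 36.09211114492697
bar -100 8.561372882594418;bar -90 9.110392171142642;bar -80 7.9781331304884215;bar -70 7.839009181211597;bar -60 9.869765053078572;bar -50 9.886919790808749;bar -40 8.053912284383594;bar -30 8.476771045388473;bar -20 8.73097630616549;bar -10 63.69930984189011;bar 0 71.03908171174024;bar 10 72.32109621706537;bar 20 9.950616092792306;bar 30 8.181738699589694;bar 40 8.584892110793398;bar 50 8.643620623661803;bar 60 8.28450682273536;bar 70 8.115119385812005;bar 80 8.896049855967858;bar 90 8.97757417615999;bar 100 8.936669002276501;
ledge x,y range [[ -57.  -128.6  111.2]
 [  25.2   21.9  115.5]
 [  57.7  128.9  120.8]]
-220 1.0;-210 43.0;-200 23.0;-190 28.0;-180 21.0;-170 24.0;-160 29.0;-150 29.0;-140 27.0;-130 39.0;-120 95.0;-110 94.0;-100 85.0;-90 92.0;-80 100.0;-70 94.0;-60 95.0;-50 86.0;-40 79.0;-30 81.0;-20 68.0;-10 52.0;0 74.0;10 75.0;20 74.0;30 81.0;40 80.0;50 79.0;60 90.0;70 80.0;80 71.0;90 81.0;100 73.0;110 68.0;120 66.0;130 27.0;140 21.0;150 22.0;160 17.0;170 16.0;180 15.0;190 15.0;200 15.0;210 26.0;220 5.0;
```

```bash
python3 - <<'E'
from h import *; import pickle
np.set_printoptions(precision=1,suppress=True,linewidth=200)
d=pickle.load(open('im0.pkl','rb'));T,S=d['top'],d['scene']
yaw=-.186;R=np.array([[np.cos(yaw),-np.sin(yaw)],[np.sin(yaw),np.cos(yaw)]])
O=np.array([548.5,38.8])
for sh in [23]:
  o=O+R@[sh,0];print('origin',o)
for n,D,r in(('top',T,(200,320,205,400)),('scene',S,(180,350,270,400))):
  L=cloud(D);L[...,:2]=(L[...,:2]-o)@R
  c=L[r[0]:r[1],r[2]:r[3]].reshape(-1,3)
  for nm,x in(('bar',-80),('lane',0),('led',-18)):
    print('\n',n,nm)
    for y in range(-210,211,15):
      m=(abs(c[:,0]-x)<7)&(abs(c[:,1]-y)<6); print(y,np.median(c[m,2]).round() if m.any() else None, end=';')
  m=(abs(c[:,2]-117)<6)&(abs(c[:,1])<140)&(abs(c[:,0])<45);print('\nledge xy',np.percentile(c[m],[1,50,99],axis=0))
  m=(c[:,2]>70)&(c[:,0]<-55)&(c[:,0]>-110);print('bar xy',np.percentile(c[m],[1,50,99],axis=0))
for v in((584.6,99),(557.5,-35.7)): print((np.array(v)-o)@R)
im=T['img'][195:330,200:410];cv2.imwrite('pics/topc.png',cv2.convertScaleAbs(cv2.resize(im,None,fx=3.8,fy=3.8,interpolation=2)[:,:,::-1],alpha=1.7))
E
```

```text
origin [571.1  34.5]

 top bar
-210 7.0;-195 10.0;-180 9.0;-165 8.0;-150 7.0;-135 9.0;-120 9.0;-105 10.0;-90 74.0;-75 81.0;-60 83.0;-45 89.0;-30 95.0;-15 129.0;0 116.0;15 109.0;30 111.0;45 116.0;60 122.0;75 125.0;90 8.0;105 7.0;120 8.0;135 10.0;150 9.0;165 8.0;180 10.0;195 8.0;210 9.0;
 top lane
-210 52.0;-195 19.0;-180 24.0;-165 25.0;-150 29.0;-135 34.0;-120 115.0;-105 116.0;-90 114.0;-75 137.0;-60 120.0;-45 114.0;-30 114.0;-15 71.0;0 73.0;15 79.0;30 114.0;45 114.0;60 136.0;75 131.0;90 115.0;105 115.0;120 114.0;135 118.0;150 29.0;165 25.0;180 22.0;195 18.0;210 54.0;
 top led
-210 68.0;-195 23.0;-180 27.0;-165 31.0;-150 34.0;-135 50.0;-120 116.0;-105 115.0;-90 113.0;-75 118.0;-60 114.0;-45 112.0;-30 112.0;-15 87.0;0 83.0;15 79.0;30 113.0;45 111.0;60 117.0;75 110.0;90 111.0;105 109.0;120 111.0;135 52.0;150 42.0;165 38.0;180 42.0;195 40.0;210 54.0;
ledge xy [[ -24.5 -128.6  111.2]
 [   4.9  -19.5  115.7]
 [  34.7  129.1  122.3]]
bar xy [[-104.9  -91.    71.2]
 [ -76.2   -3.7  110.3]
 [ -60.7   77.8  136.1]]

 scene bar
-210 9.0;-195 10.0;-180 10.0;-165 10.0;-150 11.0;-135 11.0;-120 10.
[... 260 characters left out ...]
 116.0;-120 117.0;-105 116.0;-90 119.0;-75 139.0;-60 126.0;-45 115.0;-30 112.0;-15 76.0;0 None;15 113.0;30 116.0;45 118.0;60 138.0;75 132.0;90 116.0;105 47.0;120 113.0;135 37.0;150 32.0;165 27.0;180 24.0;195 None;210 42.0;
 scene led
-210 51.0;-195 62.0;-180 64.0;-165 69.0;-150 None;-135 119.0;-120 118.0;-105 116.0;-90 120.0;-75 123.0;-60 120.0;-45 117.0;-30 113.0;-15 106.0;0 106.0;15 112.0;30 117.0;45 118.0;60 125.0;75 121.0;90 117.0;105 114.0;120 84.0;135 54.0;150 50.0;165 44.0;180 41.0;195 63.0;210 44.0;
ledge xy [[ -22.4 -127.7  111.5]
 [   8.6   26.3  116.7]
 [  37.1  132.6  122.3]]
bar xy [[-102.1  -88.5   72. ]
 [ -70.6    3.3  116. ]
 [ -58.1   82.   136. ]]
[ 1.3 65.8]
[ -0.4 -71.6]
```

View pics/topc.png

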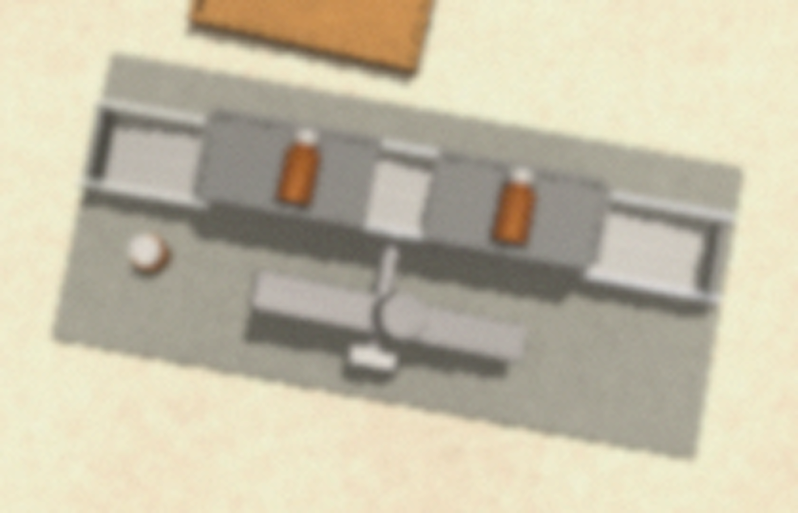

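The crop shows the crossbar's left end raised (depth about 125 mm against 80 mm on the right). The vials lie on both ledges, about 66 mm left and 72 mm right of the slot. Pressing the left end therefore opens the left chute.

```bash
cat >> h.py <<'E'
yaw=-.186; Rs=np.array([[np.cos(yaw),-np.sin(yaw),0],[np.sin(yaw),np.cos(yaw),0],[0,0,1]]); Os=np.array([576,33.6,0])
def W(p): return Os+Rs@np.array(p,float)
def loc(p): return Rs.T@(np.array(p)-Os)
def state(goal=None):
    from workcell import ctrl
    np.set_printoptions(precision=2,suppress=True)
    o=ctrl.get_obs(); Rt=cv2.Rodrigues(np.array(o['orientation']))[0]
    print('t',o['t'],'local',loc(o['ee_pos']),'F',o['ft_force'],'w',o['width']); print('tool axes in stand frame (cols)\n',Rs.T@Rt)
    # wanted: x down, y along stand x (either sign)
    for s in(1,-1):
        G=Rs@np.array([[0,s,0],[0,0,s],[-1,0,0]],float).T if 0 else Rs@np.column_stack([[0,0,-1],[s,0,0],np.cross([0,0,-1],[s,0,0])])
        print('dr to want',s,cv2.Rodrigues(Rt.T@G)[0].ravel())
    if goal is not None: print('delta cm (tool)',Rt.T@(W(goal)-o['ee_pos'])/10)
E
python3 -c "
from h import *
print(W([-80,75,0]),W([0,100,0]));state([-80,75,200])"
```

```text
[511.24955831 122.10073616   0.        ] [594.49293776 131.87518127   0.        ]
t 0.1 local [-532.56  484.33  193.01] F [-0.07 -0.45  0.39] w 87.69186352845144
tool axes in stand frame (cols)
 [[-0.    0.04  1.  ]
 [-0.    1.   -0.04]
 [-1.   -0.   -0.  ]]
dr to want 1 [1.53 0.   0.  ]
dr to want -1 [-1.61 -0.    0.  ]
delta cm (tool) [ -0.65 -38.91  47.  ]
```

apply_moves:
  increments:
    - {"gripper":0,"delta_pos":[0,0,0],"dr":[-0.04,0,0]}
    - {"gripper":0,"delta_pos":[-0.7,-2.05,2.26],"dr":[0,0,0]}
    - {"gripper":0,"delta_pos":[0,-2.05,2.26],"dr":[0,0,0]}
    - {"gripper":0,"delta_pos":[0,-2.05,2.26],"dr":[0,0,0]}
    - {"gripper":0,"delta_pos":[0,-2.05,2.26],"dr":[0,0,0]}

```text
t: 0.52
ee_pos: [216.0, 509.7, 200.3]
orientation: [0.148, 1.566, -0.149]
ft_force: [0.7, -0.6, 0.4]
width: 58.0
```

apply_moves:
  increments:
    - {"gripper":0,"delta_pos":[0,-2.05,2.26],"dr":[0,0,0]}
    - {"gripper":0,"delta_pos":[0,-2.05,2.26],"dr":[0,0,0]}
    - {"gripper":0,"delta_pos":[0,-2.05,2.26],"dr":[0,0,0]}
    - {"gripper":0,"delta_pos":[0,-2.05,2.26],"dr":[0,0,0]}
    - {"gripper":0,"delta_pos":[0,-2.05,2.26],"dr":[0,0,0]}

```text
t: 0.93
ee_pos: [307.7, 387.5, 200.5]
orientation: [0.149, 1.566, -0.149]
ft_force: [0.4, -0.2, 0.6]
width: 24.9
```

apply_moves:
  increments:
    - {"gripper":0,"delta_pos":[0,-2.05,2.26],"dr":[0,0,0]}
    - {"gripper":0,"delta_pos":[0,-2.05,2.26],"dr":[0,0,0]}
    - {"gripper":0,"delta_pos":[0,-2.05,2.26],"dr":[0,0,0]}
    - {"gripper":0,"delta_pos":[0,-2.05,2.26],"dr":[0,0,0]}
    - {"gripper":0,"delta_pos":[0,-2.05,2.26],"dr":[0,0,0]}

```text
t: 1.35
ee_pos: [399.4, 265.6, 200.5]
orientation: [0.149, 1.566, -0.149]
ft_force: [0.3, 0.5, -0.7]
width: 0.5
```

apply_moves:
  increments:
    - {"gripper":0,"delta_pos":[0,-2.05,2.26],"dr":[0,0,0]}
    - {"gripper":0,"delta_pos":[0,-2.05,2.26],"dr":[0,0,0]}
    - {"gripper":0,"delta_pos":[0,-2.05,2.26],"dr":[0,0,0]}
    - {"gripper":0,"delta_pos":[0,-2.05,2.26],"dr":[0,0,0]}
    - {"gripper":0,"delta_pos":[0,-2.05,2.26],"dr":[0,0,0]}

```text
t: 1.77
ee_pos: [491.0, 143.6, 200.5]
orientation: [0.149, 1.566, -0.149]
ft_force: [0.9, -0.3, -0.4]
width: 0.4
```

```bash
python3 - <<'E'
from h import *
state([-80,75,138])
from workcell import ctrl
d=ctrl.get_image('wrist');cv2.imwrite('pics/w1.png',cv2.convertScaleAbs(d['img'][:,:,::-1],alpha=1.5))
import pickle;pickle.dump(d,open('w1.pkl','wb'))
E
```

```text
t 1.7667 local [-103.87   92.35  200.47] F [ 0.94 -0.25 -0.43] w 0.42372470120118283
tool axes in stand frame (cols)
 [[-0.  0.  1.]
 [-0.  1. -0.]
 [-1. -0. -0.]]
dr to want 1 [ 1.57 -0.    0.  ]
dr to want -1 [-1.57 -0.   -0.  ]
delta cm (tool) [ 6.25 -1.72  2.4 ]
```

View pics/w1.png

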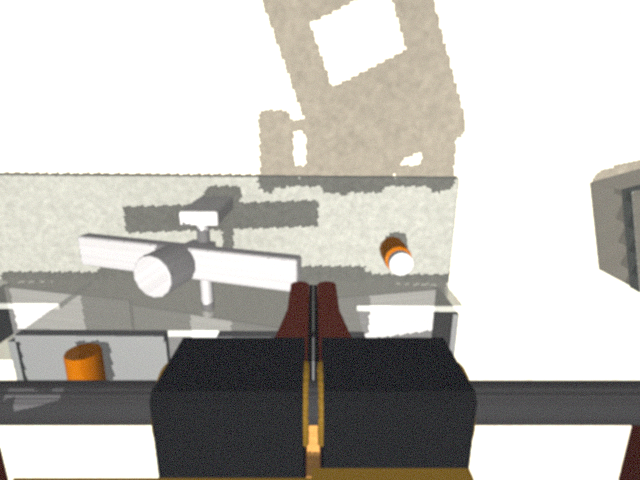

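The wrist view shows the bar's raised left end at about (298,270), beside the closed fingertips, with the spare vial well clear at (398,258). Next I approach and press.

apply_moves:
  increments:
    - {"gripper":0,"delta_pos":[0,-0.9,1.2],"dr":[0,0,0]}
    - {"gripper":0,"delta_pos":[1.5,-0.8,1.2],"dr":[0,0,0]}
    - {"gripper":0,"delta_pos":[1.5,0,0],"dr":[0,0,0]}
    - {"gripper":0,"delta_pos":[1.5,0,0],"dr":[0,0,0]}
    - {"gripper":0,"delta_pos":[1.2,0,0],"dr":[0,0,0]}

```text
t: 2.23
ee_pos: [510.4, 123.5, 142.4]
orientation: [0.149, 1.567, -0.15]
ft_force: [-0.2, 0.3, 0.7]
width: 0.7
```

apply_moves:
  increments:
    - {"gripper":0,"delta_pos":[0.5,0,0],"dr":[0,0,0]}
    - {"gripper":0,"delta_pos":[0.5,0,0],"dr":[0,0,0]}
    - {"gripper":0,"delta_pos":[0.5,0,0],"dr":[0,0,0]}
    - {"gripper":0,"delta_pos":[0.5,0,0],"dr":[0,0,0]}
    - {"gripper":0,"delta_pos":[0.5,0,0],"dr":[0,0,0]}

```text
t: 2.65
ee_pos: [511.2, 124.0, 118.7]
orientation: [0.149, 1.565, -0.149]
ft_force: [-0.3, 0.2, 0.3]
width: 0.6
```

apply_moves:
  increments:
    - {"gripper":0,"delta_pos":[0.5,0,0],"dr":[0,0,0]}
    - {"gripper":0,"delta_pos":[0.5,0,0],"dr":[0,0,0]}
    - {"gripper":0,"delta_pos":[0.4,0,0],"dr":[0,0,0]}
    - {"gripper":0,"delta_pos":[0,0,0],"dr":[0,0,0]}
    - {"gripper":0,"delta_pos":[0,0,0],"dr":[0,0,0]}

```text
t: 3.07
ee_pos: [510.8, 123.8, 104.4]
orientation: [0.149, 1.566, -0.149]
ft_force: [-0.7, -0.8, -0.2]
width: 0.8
```

Now I back up and check the gate from above the stand's left outer side.

apply_moves:
  increments:
    - {"gripper":0,"delta_pos":[-1.5,0,0],"dr":[0,0,0]}
    - {"gripper":0,"delta_pos":[-2.5,0,0],"dr":[0,0,0]}
    - {"gripper":0,"delta_pos":[-2.5,0.7,0],"dr":[0,0,0]}
    - {"gripper":0,"delta_pos":[-1.5,1.4,0],"dr":[0,0,0]}
    - {"gripper":0,"delta_pos":[0,1.5,0],"dr":[0,0,0]}

```text
t: 3.48
ee_pos: [520.2, 159.9, 188.7]
orientation: [0.152, 1.559, -0.148]
ft_force: [-0.6, 0.9, -0.6]
width: 0.4
```

```bash
python3 - <<'E'
from h import *
from workcell import ctrl
T=ctrl.get_image('top');S=ctrl.get_image('scene')
L=(cloud(T)-Os)@Rs; c=L[200:320,205:400].reshape(-1,3)
for y in(-75,-60,-45,45,60,75):
  m=(abs(c[:,0]+80)<7)&(abs(c[:,1]-y)<6); print('bar',y,np.median(c[m,2]).round(),m.sum())
bt=blobs(T,(225,215,390,300));bs=blobs(S,(290,190,345,300))
print(bt,bs)
for a in bt:
  for b in bs:
    p,e=tri(T,a[0],S,b[0])
    if e<6: print(loc(p),e)
state([0,102,160])
im=np.hstack([cv2.resize(T['img'][190:330,190:410],(400,255)),cv2.resize(S['img'][180:350,260:420],(240,255))])
cv2.imwrite('pics/c2.png',cv2.convertScaleAbs(im[:,:,::-1],alpha=1.6))
E
```

```text
bar -75 82.0 26
bar -60 87.0 29
bar -45 90.0 28
bar 45 547.0 126
bar 60 591.0 47
bar 75 564.0 65
[(array([278.16153846, 240.66153846]), np.int32(130)), (array([334.87903226, 251.11290323]), np.int32(124))] [(array([319.38461538, 217.67032967]), np.int32(91)), (array([334.20909091, 261.6       ]), np.int32(110)), (array([291.95098039, 290.18627451]), np.int32(102))]
[ -3.86947906  65.94432102 128.2878667 ] 1.3752696125052277
[ -5.22364611 -71.65087591 128.61196056] 0.7105200589147601
t 3.5833 local [-79.63 114.32 186.09] F [-0.5   1.14 -0.62] w 0.6721631333147693
tool axes in stand frame (cols)
 [[ 0.  0.  1.]
 [ 0.  1. -0.]
 [-1.  0.  0.]]
dr to want 1 [ 1.57  0.   -0.  ]
dr to want -1 [-1.57  0.    0.  ]
delta cm (tool) [ 2.63 -1.22  7.96]
```

View pics/c2.png

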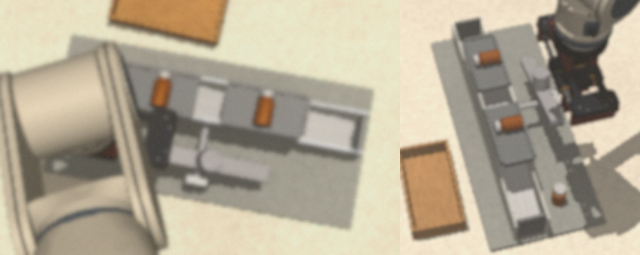

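The right end still reads 82 mm, so the gate didn't tip. With the gate tilted, the bar's raised end stops at y≈77 mm (75·cos 0.3 − 30·sin 0.3 + 14 mm), so my press at y≈77 slid past the end. I'll press at y≈58 instead.

apply_moves:
  increments:
    - {"gripper":0,"delta_pos":[0,-1.8,0],"dr":[0,0,0]}
    - {"gripper":0,"delta_pos":[0,-2.0,0],"dr":[0,0,0]}
    - {"gripper":0,"delta_pos":[1.0,-1.9,0],"dr":[0,0,0]}
    - {"gripper":0,"delta_pos":[1.8,0,0],"dr":[0,0,0]}
    - {"gripper":0,"delta_pos":[1.5,0,0],"dr":[0,0,0]}

```text
t: 4.0
ee_pos: [506.2, 101.6, 140.9]
orientation: [0.15, 1.566, -0.15]
ft_force: [0.4, 0.1, 0.0]
width: 1.1
```

apply_moves:
  increments:
    - {"gripper":0,"delta_pos":[0.6,0,0],"dr":[0,0,0]}
    - {"gripper":0,"delta_pos":[0.6,0,0],"dr":[0,0,0]}
    - {"gripper":0,"delta_pos":[0.5,0,0],"dr":[0,0,0]}
    - {"gripper":0,"delta_pos":[0.5,0,0],"dr":[0,0,0]}
    - {"gripper":0,"delta_pos":[0.5,0,0],"dr":[0,0,0]}

```text
t: 4.42
ee_pos: [507.3, 103.3, 114.6]
orientation: [0.149, 1.565, -0.149]
ft_force: [-0.7, -0.7, 0.1]
width: 0.5
```

apply_moves:
  increments:
    - {"gripper":0,"delta_pos":[0.5,0,0],"dr":[0,0,0]}
    - {"gripper":0,"delta_pos":[0.5,0,0],"dr":[0,0,0]}
    - {"gripper":0,"delta_pos":[0.3,0,0],"dr":[0,0,0]}
    - {"gripper":0,"delta_pos":[0,0,0],"dr":[0,0,0]}
    - {"gripper":0,"delta_pos":[0,0,0],"dr":[0,0,0]}

```text
t: 4.83
ee_pos: [506.9, 103.2, 101.6]
orientation: [0.149, 1.566, -0.149]
ft_force: [-0.2, -0.3, -0.3]
width: 0.7
```

```bash
cat > chk.py <<'E'
from h import *
from workcell import ctrl
T=ctrl.get_image('top');S=ctrl.get_image('scene')
c=((cloud(T)-Os)@Rs)[200:320,205:400].reshape(-1,3)
for y in(-75,-60,-45,45,60,75):
  m=(abs(c[:,0]+80)<7)&(abs(c[:,1]-y)<6)&(c[:,2]<200); print('bar',y,np.median(c[m,2]).round() if m.any() else None,end='; ')
bt=blobs(T,(225,215,390,300));bs=blobs(S,(290,190,370,340));print([a[0] for a in bt],[a[0] for a in bs])
for a in bt:
  for b in bs:
    p,e=tri(T,a[0],S,b[0])
    if e<4: print(loc(p),e)
def save(n):
  im=np.hstack([cv2.resize(T['img'][190:330,190:410],(400,255)),cv2.resize(S['img'][180:350,260:420],(240,255))])
  cv2.imwrite(n,cv2.convertScaleAbs(im[:,:,::-1],alpha=1.6))
E
python3 -c "
from chk import *
state([0,102,150]);save('pics/c3.png')"
```

```text
bar -75 82.0; bar -60 86.0; bar -45 90.0; bar 45 None; bar 60 None; bar 75 None; [array([334.83064516, 251.00806452])] [array([319.48421053, 217.65263158]), array([334.14814815, 261.5462963 ]), array([294.02696078, 309.60784314]), array([365.35294118, 312.44117647])]
[ -5.22503113 -71.41663595 129.05687297] 1.0903786763505148
t 4.9333 local [-80.58  55.73 101.86] F [-0.7   0.35 -0.04] w 0.43241706823818465
tool axes in stand frame (cols)
 [[ 0.  0.  1.]
 [ 0.  1. -0.]
 [-1.  0.  0.]]
dr to want 1 [ 1.57  0.   -0.  ]
dr to want -1 [-1.57  0.    0.  ]
delta cm (tool) [-4.81  4.66  8.04]
```

```bash
python3 - <<'E'
from h import *
from workcell import ctrl
S=ctrl.get_image('scene');w=ctrl.get_image('wrist')
a=cv2.resize(S['img'][190:320,290:410],(443,480),interpolation=2)
b=cv2.resize(w['img'][120:400,100:500],(357,250))
im=np.zeros((480,800,3),np.uint8);im[:,:443]=a;im[:250,443:]=b
cv2.imwrite('pics/c4.png',cv2.convertScaleAbs(im[:,:,::-1],alpha=1.6))
E
```

```text
(no output)
```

View pics/c4.png

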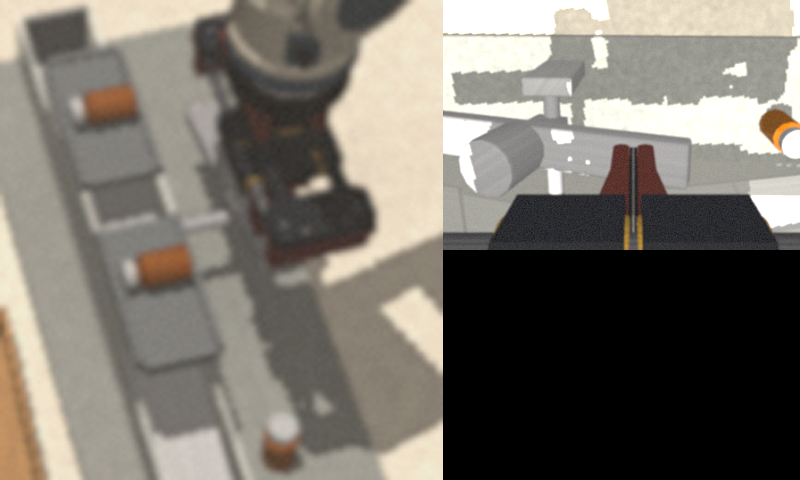

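```bash
python3 - <<'E'
from h import *; import pickle
from workcell import ctrl
np.set_printoptions(precision=1,suppress=True)
d0=pickle.load(open('im0.pkl','rb'))
for n,d in(('w1',pickle.load(open('w1.pkl','rb'))),('now',ctrl.get_image('wrist')),('top0',d0['top']),('scene0',d0['scene'])):
  L=(cloud(d)-Os)@Rs; ok=d['range_z']>0
  for y in(-70,-50,-30,30,40,50,60,70):
    z=104+.3*y
    m=ok&(abs(L[...,1]-y)<4)&(abs(L[...,2]-z)<7)&(L[...,0]<-50)&(L[...,0]>-120)
    if m.sum()>3: print(n,y,np.percentile(L[m][:,0],[3,50,97]),np.median(L[m][:,2]),m.sum())
E
```

```text
w1 -70 [-92.3 -82.1 -69.8] 83.77030020701334 289
w1 -50 [-92.1 -82.  -69.6] 89.85427142702412 302
w1 -30 [-92.  -89.4 -83.7] 95.73248945434526 128
w1 30 [-91.3 -81.4 -68.8] 114.69563206699829 382
w1 40 [-91.1 -81.2 -68.8] 117.7395258726273 394
w1 50 [-91.  -80.8 -68.6] 120.69724028057544 410
w1 60 [-91.  -80.7 -68.3] 123.97916765036287 413
w1 70 [-90.9 -81.  -68.2] 126.85879208517682 428
now -70 [-92.4 -82.6 -69.9] 83.70487136625054 575
now -50 [-92.1 -82.2 -69.8] 89.842987338845 635
now -30 [-92.1 -88.9 -82.8] 95.70749277852491 319
now 30 [-91.4 -81.6 -68.8] 114.58502926246376 899
now 40 [-91.2 -81.9 -69.2] 117.62454299702914 901
now 50 [-91.2 -90.4 -87.4] 119.80299557040797 267
now 60 [-91.3 -90.6 -88.2] 122.22380044380506 229
now 70 [-90.9 -82.5 -69.3] 127.09033477000719 989
top0 -70 [-90.9 -80.6 -69.2] 82.82081745037246 32
top0 -50 [-91.9 -80.3 -70.1] 89.30770530346851 32
top0 -30 [-91.8 -81.8 -69.3] 95.39515282724398 27
top0 30 [-90.9 -79.5 -69.1] 114.04341443289977 32
top0 40 [-90.8 -79.9 -69.4] 117.06609689333769 34
top0 50 [-89.9 -78.5 -68.3] 119.52207108844118 34
top0 60 [-89.7 -78.2 -67.6] 121.27360527654554 33
top0 70 [-90.  -79.5 -67.5] 126.70913515092678 33
scene0 -70 [-88.9 -76.5 -66.6] 84.49539577007485 21
scene0 -50 [-78.3 -71.4 -66.5] 89.77789416720681 12
scene0 -30 [-68.  -67.8 -66.9] 96.18691067787628 4
scene0 30 [-88.3 -74.6 -65.8] 114.47311226264254 22
scene0 40 [-88.2 -75.  -65.6] 117.69978080766992 24
scene0 50 [-87.3 -76.3 -65.8] 120.59481383996942 20
scene0 60 [-87.8 -74.8 -65. ] 124.78802852086365 19
scene0 70 [-87.3 -75.6 -65.3] 127.52959553636379 26
```

```bash
python3 - <<'E'
from h import *
from workcell import ctrl
np.set_printoptions(precision=1,suppress=True)
d=ctrl.get_image('wrist');L=(cloud(d)-Os)@Rs
for v in range(270,350,6): print(v,[(L[v,u],int(d['img'][v,u,0])) for u in(300,326)])
o=ctrl.get_obs();print(loc(o['ee_pos']),o['qpos'],o['joint_torque'],o['ft_force'])
E
```

```text
270 [(array([-91.2,  49.7, 116.5]), 85), (array([-90.8,  61.3, 115.6]), 90)]
276 [(array([-89.8,  49.8, 120.3]), 112), (array([-90.7,  61.1, 122.6]), 95)]
282 [(array([-91.3,  50.2, 131. ]), 60), (array([-91.5,  60.8, 131.6]), 63)]
288 [(array([-91.9,  50.4, 138.9]), 58), (array([-91.5,  60.6, 138. ]), 53)]
294 [(array([-91.9,  50.6, 144.7]), 62), (array([-91.7,  60.4, 144.2]), 63)]
300 [(array([-91.4,  50.7, 149. ]), 59), (array([-91.7,  60.3, 149.7]), 59)]
306 [(array([-91.9,  50.9, 155.3]), 60), (array([-91.8,  60.1, 155.2]), 56)]
312 [(array([-91.8,  51. , 159.9]), 62), (array([-91.7,  60. , 159.7]), 59)]
318 [(array([-91.6,  51.1, 164. ]), 61), (array([-91.5,  59.8, 163.9]), 53)]
324 [(array([-91.5,  51.2, 168.1]), 61), (array([-91.9,  59.7, 168.9]), 63)]
330 [(array([-91.5,  51.3, 172.2]), 60), (array([-92. ,  59.6, 173.1]), 64)]
336 [(array([-91.6,  51.5, 176.1]), 60), (array([-91.7,  59.5, 176.3]), 49)]
342 [(array([-114.2,   53. ,  219.3]), 19), (array([-114.1,   58.1,  219.2]), 27)]
348 [(array([-113.7,   53. ,  220.7]), 22), (array([-113.8,   58. ,  221. ]), 25)]
[-80.6  55.7 101.9] [ 0.2  0.4  1.9 -0.   0.8 -1.2] [  0.  -46.3 -20.7   0.    0.1  -0. ] [-1.  -0.7 -0. ]
```

```bash
python3 - <<'E'
from h import *; import pickle
np.set_printoptions(precision=1,suppress=True)
from workcell import ctrl
for d in (pickle.load(open('w1.pkl','rb')),ctrl.get_image('wrist')):
  L=(cloud(d)-Os)@Rs;print(d['tvec'].ravel(), -cam(d)[0].T@cam(d)[1])
  for v in range(270,312,3): print(v,[(L[v,u],d['range_z'][v,u]) for u in(300,326)])
E
```

```text
[-233.3 -473.   271.5] [416.6 157.6 391.8]
270 [(array([-80.3,  83.3, 122.4]), np.float32(286.39218)), (array([-39. , 104.4,  10.5]), np.float32(405.3191))]
273 [(array([-78.1,  83.3, 122.2]), np.float32(287.2063)), (array([-36. , 104.4,  10.5]), np.float32(406.10107))]
276 [(array([-75.9,  83.2, 122.2]), np.float32(287.77023)), (array([-32.7, 104.5,  10. ]), np.float32(407.4655))]
279 [(array([-73.7,  83.2, 121.9]), np.float32(288.65118)), (array([-29.3, 104.5,   9.2]), np.float32(409.2222))]
282 [(array([-115. ,   86.9,  230.6]), np.float32(172.8001)), (array([-115.1,   97.5,  230.9]), np.float32(172.48395))]
285 [(array([-114.8,   87. ,  233.4]), np.float32(170.15811)), (array([-114.6,   97.4,  232.9]), np.float32(170.63889))]
288 [(array([-115.1,   87.1,  237.2]), np.float32(166.36824)), (array([-114.8,   97.3,  236.6]), np.float32(167.08409))]
291 [(array([-115. ,   87.1,  239.9]), np.float32(163.87051)), (array([-114.9,   97.2,  239.8]), np.float32(163.95265))]
294 [(array([-114.7,   87.2,  242.1]), np.float32(161.80806)), (array([-115.3,   97.1,  243.5]), np.float32(160.32825)
[... 1554 characters left out ...]
64.22644))]
294 [(array([-91.9,  50.5, 144.5]), np.float32(160.76697)), (array([-91.1,  60.5, 142.8]), np.float32(162.63333))]
297 [(array([-91.5,  50.6, 146.5]), np.float32(158.92372)), (array([-91.7,  60.3, 146.9]), np.float32(158.45064))]
300 [(array([-91.7,  50.7, 149.7]), np.float32(155.83295)), (array([-91.9,  60.2, 150.2]), np.float32(155.25525))]
303 [(array([-91.6,  50.7, 152. ]), np.float32(153.59897)), (array([-91.4,  60.2, 151.7]), np.float32(153.96263))]
306 [(array([-91.6,  50.8, 154.5]), np.float32(151.27518)), (array([-91.9,  60.1, 155.2]), np.float32(150.46707))]
309 [(array([-91.5,  50.9, 156.7]), np.float32(149.12123)), (array([-91.3,  60.1, 156.4]), np.float32(149.4971))]
```

The wrist depth shows the closed fingertips about 29 mm above the reported TCP, at two heights (230 against 200.5, and 131 against 102). The stated 8 mm ahead therefore doesn't hold, and the tip is still about 8 mm above the bar with nothing touched. I'll use tip = TCP + 29 mm from here and press further, watching the force.

apply_moves:
  increments:
    - {"gripper":0,"delta_pos":[0.5,0,0],"dr":[0,0,0]}
    - {"gripper":0,"delta_pos":[0.5,0,0],"dr":[0,0,0]}
    - {"gripper":0,"delta_pos":[0.4,0,0],"dr":[0,0,0]}
    - {"gripper":0,"delta_pos":[0.4,0,0],"dr":[0,0,0]}
    - {"gripper":0,"delta_pos":[0,0,0],"dr":[0,0,0]}

```text
t: 5.6
ee_pos: [506.2, 103.1, 82.6]
orientation: [0.149, 1.567, -0.149]
ft_force: [-1.0, -0.5, 0.3]
width: 0.4
```

```bash
python3 -c "
from chk import *
print(ctrl.get_obs()['ft_force'],ctrl.get_obs()['ee_pos'])"
```

```text
bar -75 97.0; bar -60 100.0; bar -45 101.0; bar 45 None; bar 60 None; bar 75 None; [array([334.90243902, 251.16260163])] [array([319.55319149, 217.65957447]), array([334.14814815, 261.5462963 ]), array([294.        , 309.38329238]), array([365.29032258, 312.22580645])]
[ -5.49406505 -71.65070723 128.62495143] 1.063731789591516
[0.42738498 0.37982865 0.31317829] [506.57646116 103.12298585  83.23729373]
```

The gate is now moving: the right end has gone from 82 to 97 mm. I'll press on past level.

apply_moves:
  increments:
    - {"gripper":0,"delta_pos":[0.5,0,0],"dr":[0,0,0]}
    - {"gripper":0,"delta_pos":[0.5,0,0],"dr":[0,0,0]}
    - {"gripper":0,"delta_pos":[0.4,0,0],"dr":[0,0,0]}
    - {"gripper":0,"delta_pos":[0.4,0,0],"dr":[0,0,0]}
    - {"gripper":0,"delta_pos":[0,0,0],"dr":[0,0,0]}

```text
t: 6.12
ee_pos: [506.2, 103.0, 64.7]
orientation: [0.149, 1.567, -0.149]
ft_force: [-0.4, 0.0, -0.6]
width: 0.4
```

apply_moves:
  increments:
    - {"gripper":0,"delta_pos":[-2,0,0],"dr":[0,0,0]}
    - {"gripper":0,"delta_pos":[-3,0,0],"dr":[0,0,0]}
    - {"gripper":0,"delta_pos":[-3,0.7,0],"dr":[0,0,0]}
    - {"gripper":0,"delta_pos":[-0.5,2,0],"dr":[0,0,0]}
    - {"gripper":0,"delta_pos":[0,2,0],"dr":[0,0,0]}

```text
t: 6.53
ee_pos: [517.6, 149.8, 153.5]
orientation: [0.151, 1.561, -0.149]
ft_force: [0.6, 0.3, 0.3]
width: 0.8
```

```bash
python3 -c "
from chk import *
state([0,104,93])"
```

```text
bar -75 127.0; bar -60 125.0; bar -45 118.0; bar 45 None; bar 60 None; bar 75 None; [array([278.26190476, 240.52380952]), array([334.83739837, 251.14634146])] [array([319.49462366, 217.56989247]), array([334.14814815, 261.5462963 ]), array([294.04668305, 309.3955774 ]), array([364.97058824, 312.26470588])]
[ -3.63021569  65.80193942 128.45794337] 1.6104163440586265
[ -5.42972682 -71.54713019 129.12360759] 0.81248592492004
t 6.6333 local [-79.85 104.67 151.59] F [ 0.9   0.39 -0.11] w 0.870248194594083
tool axes in stand frame (cols)
 [[ 0.  0.  1.]
 [ 0.  1. -0.]
 [-1.  0.  0.]]
dr to want 1 [ 1.57  0.   -0.  ]
dr to want -1 [-1.57  0.    0.  ]
delta cm (tool) [ 5.88 -0.06  7.97]
```

The gate has tipped: the right end is at 127 mm and both vials are still on their ledges. Next I lower the fingertip behind vial a.

apply_moves:
  increments:
    - {"gripper":0,"delta_pos":[0,0,2.8],"dr":[0,0,0]}
    - {"gripper":0,"delta_pos":[0,0,2.8],"dr":[0,0,0]}
    - {"gripper":0,"delta_pos":[0.4,0,2.4],"dr":[0,0,0]}
    - {"gripper":0,"delta_pos":[2,0,0],"dr":[0,0,0]}
    - {"gripper":0,"delta_pos":[2,0,0],"dr":[0,0,0]}

```text
t: 7.05
ee_pos: [596.0, 133.2, 106.3]
orientation: [0.15, 1.564, -0.149]
ft_force: [-0.8, -1.0, -0.4]
width: 0.1
```

apply_moves:
  increments:
    - {"gripper":0,"delta_pos":[0.8,0,0],"dr":[0,0,0]}
    - {"gripper":0,"delta_pos":[0.6,0,0],"dr":[0,0,0]}
    - {"gripper":0,"delta_pos":[0,0,0],"dr":[0,0,0]}
    - {"gripper":0,"delta_pos":[0,0,0],"dr":[0,0,0]}
    - {"gripper":0,"delta_pos":[0,0,0],"dr":[0,0,0]}

```text
t: 7.47
ee_pos: [594.9, 134.4, 93.6]
orientation: [0.149, 1.564, -0.148]
ft_force: [-1.2, -0.4, 0.5]
width: 0.4
```

```bash
python3 - <<'E'
from h import *
from workcell import ctrl
np.set_printoptions(precision=1,suppress=True)
state([0,40,93])
d=ctrl.get_image('wrist');L=(cloud(d)-Os)@Rs
for v in range(273,297,6): print(v,[L[v,u] for u in(300,326)])
cv2.imwrite('pics/w5.png',cv2.convertScaleAbs(d['img'][:,:,::-1],alpha=1.3))
E
```

```text
t 7.4667 local [ -0.08 102.52  93.64] F [-1.19 -0.4   0.49] w 0.4002934798915056
tool axes in stand frame (cols)
 [[ 0.  0.  1.]
 [ 0.  1. -0.]
 [-1.  0.  0.]]
dr to want 1 [ 1.57  0.   -0.  ]
dr to want -1 [-1.57  0.    0.  ]
delta cm (tool) [ 0.06 -6.25  0.03]
273 [array([-12.42,  96.81, 116.44]), array([-12.  , 107.86, 115.45])]
279 [array([ -9.65,  96.77, 116.33]), array([ -9.51, 107.86, 116.07])]
285 [array([-11.07,  97.08, 126.46]), array([-11.12, 107.52, 126.69])]
291 [array([-11.15,  97.26, 132.76]), array([-11.11, 107.34, 132.73])]
```

View pics/w5.png

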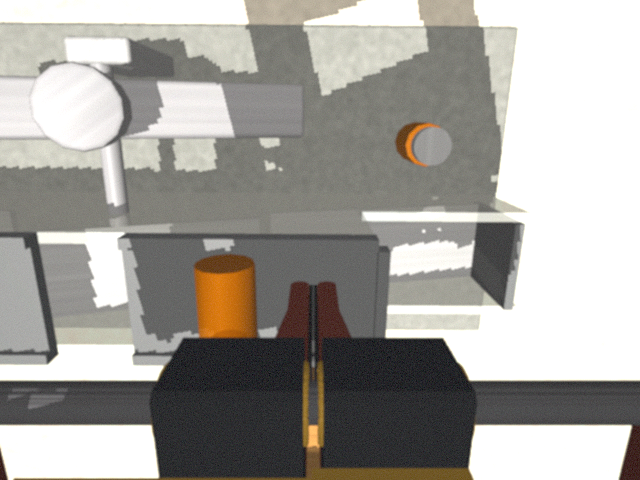

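The fingertip stands behind vial a (vial at (227,300), tip at (313,285)), between the lips and clear of the ledge. Now I push vial a in slowly.

apply_moves:
  increments:
    - {"gripper":0,"delta_pos":[0,-0.8,0],"dr":[0,0,0]}
    - {"gripper":0,"delta_pos":[0,-0.5,0],"dr":[0,0,0]}
    - {"gripper":0,"delta_pos":[0,-0.4,0],"dr":[0,0,0]}
    - {"gripper":0,"delta_pos":[0,-0.4,0],"dr":[0,0,0]}
    - {"gripper":0,"delta_pos":[0,-0.5,0],"dr":[0,0,0]}

```text
t: 7.93
ee_pos: [589.5, 108.2, 92.9]
orientation: [0.149, 1.565, -0.149]
ft_force: [-0.7, 0.3, -0.4]
width: 0.5
```

apply_moves:
  increments:
    - {"gripper":0,"delta_pos":[0,-0.5,0],"dr":[0,0,0]}
    - {"gripper":0,"delta_pos":[0,-0.5,0],"dr":[0,0,0]}
    - {"gripper":0,"delta_pos":[0,-0.5,0],"dr":[0,0,0]}
    - {"gripper":0,"delta_pos":[0,-0.5,0],"dr":[0,0,0]}
    - {"gripper":0,"delta_pos":[0,-0.5,0],"dr":[0,0,0]}

```text
t: 8.35
ee_pos: [584.6, 83.6, 92.6]
orientation: [0.149, 1.566, -0.149]
ft_force: [-0.0, -0.3, -0.0]
width: 0.3
```

apply_moves:
  increments:
    - {"gripper":0,"delta_pos":[0,-0.5,0],"dr":[0,0,0]}
    - {"gripper":0,"delta_pos":[0,-0.5,0],"dr":[0,0,0]}
    - {"gripper":0,"delta_pos":[0,-0.5,0],"dr":[0,0,0]}
    - {"gripper":0,"delta_pos":[0,-0.3,0],"dr":[0,0,0]}
    - {"gripper":0,"delta_pos":[0,0,0],"dr":[0,0,0]}

```text
t: 8.77
ee_pos: [581.2, 65.9, 92.7]
orientation: [0.149, 1.566, -0.15]
ft_force: [0.5, -0.1, 0.5]
width: 0.3
```

```bash
python3 - <<'E'
from chk import *
state([0,-110,150])
w=ctrl.get_image('wrist')
L=(cloud(w)-Os)@Rs
for p,a in blobs(w,(0,0,640,345),amin=200): print(p,a,L[int(p[1]),int(p[0])])
E
```

```text
bar -75 125.0; bar -60 125.0; bar -45 None; bar 45 None; bar 60 None; bar 75 None; [array([334.83606557, 250.97540984])] [array([294.01228501, 309.42506143]), array([364.96969697, 312.33333333])]
t 8.8667 local [-0.77 33.24 92.71] F [ 0.39  0.46 -0.63] w 0.41686172602969795
tool axes in stand frame (cols)
 [[ 0.  0.  1.]
 [ 0.  1. -0.]
 [-1.  0.  0.]]
dr to want 1 [ 1.57  0.   -0.  ]
dr to want -1 [-1.57  0.    0.  ]
delta cm (tool) [ -5.73 -14.32   0.14]
[528.17 142.04] 1281 [-62.61 154.36  39.77]
[ 53.47 299.86] 6043 [-12.2  -63.26 139.46]
[296.67 312.22] 697 [-11.94  27.16 150.54]
[329.03 312.53] 715 [-11.47  38.59 149.67]
```

Vial a has left the ledge. I lift and cross over to behind vial b, then look at the left pocket.

apply_moves:
  increments:
    - {"gripper":0,"delta_pos":[-2,0,0],"dr":[0,0,0]}
    - {"gripper":0,"delta_pos":[-2.5,0,0],"dr":[0,0,0]}
    - {"gripper":0,"delta_pos":[-1.5,-1.4,0],"dr":[0,0,0]}
    - {"gripper":0,"delta_pos":[0,-2.8,0],"dr":[0,0,0]}
    - {"gripper":0,"delta_pos":[0,-2.8,0],"dr":[0,0,0]}

```text
t: 9.33
ee_pos: [569.1, -2.0, 154.1]
orientation: [0.147, 1.563, -0.147]
ft_force: [-0.9, -0.2, -0.9]
width: 0.4
```

apply_moves:
  increments:
    - {"gripper":0,"delta_pos":[0,-2.8,0],"dr":[0,0,0]}
    - {"gripper":0,"delta_pos":[0,-2.8,0],"dr":[0,0,0]}
    - {"gripper":0,"delta_pos":[0,-1.6,0],"dr":[0,0,0]}
    - {"gripper":0,"delta_pos":[0,0,0],"dr":[0,0,0]}
    - {"gripper":0,"delta_pos":[0,0,0],"dr":[0,0,0]}

```text
t: 9.75
ee_pos: [554.6, -73.3, 152.7]
orientation: [0.15, 1.565, -0.15]
ft_force: [0.3, -2.0, -0.2]
width: 0.5
```

```bash
python3 - <<'E'
from chk import *
state([0,-108,93]); save('pics/c6.png')
E
```

```text
bar -75 None; bar -60 None; bar -45 119.0; bar 45 91.0; bar 60 87.0; bar 75 82.0; [array([336.09375, 255.9375 ])] [array([319.66990291, 217.41747573]), array([294.02216749, 309.53448276]), array([340.52336449, 302.30841121]), array([365.03571429, 312.14285714])]
t 9.85 local [  -1.23 -107.87  152.7 ] F [ 0.79  0.15 -0.48] w 0.6447474278779964
tool axes in stand frame (cols)
 [[ 0.  0.  1.]
 [ 0.  1. -0.]
 [-1.  0.  0.]]
dr to want 1 [ 1.57 -0.   -0.  ]
dr to want -1 [-1.57  0.   -0.  ]
delta cm (tool) [ 5.97 -0.01  0.12]
```

View pics/c6.png

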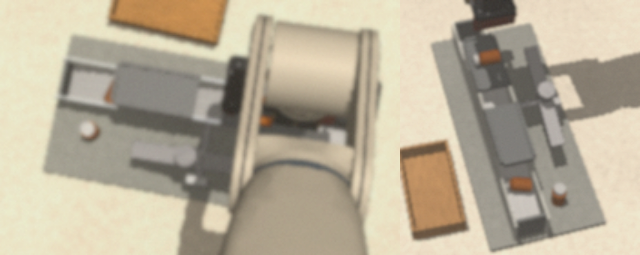

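The crop shows vial a emerging into the left chute at about (110,92) in the top half, just past the ledge. I need to see whether it is still rolling or stuck.

apply_moves:
  increments:
    - {"gripper":0,"delta_pos":[1,0,0],"dr":[0,0,0]}
    - {"gripper":0,"delta_pos":[1,0,0],"dr":[0,0,0]}
    - {"gripper":0,"delta_pos":[1,0,0],"dr":[0,0,0]}
    - {"gripper":0,"delta_pos":[0,0,0],"dr":[0,0,0]}
    - {"gripper":0,"delta_pos":[0,0,0],"dr":[0,0,0]}

```text
t: 10.27
ee_pos: [553.7, -72.4, 121.3]
orientation: [0.149, 1.568, -0.149]
ft_force: [0.5, 0.4, -0.4]
width: 0.2
```

```bash
python3 - <<'E'
from chk import *
for z in(40,50): print(z,[loc(onplane(S,b[0],z)) for b in bs])
for p,a in blobs(T,(205,210,290,300),amin=4): print(p,a,loc(onplane(T,p,45)))
state()
E
```

```text
bar -75 None; bar -60 None; bar -45 118.0; bar 45 92.0; bar 60 86.0; bar 75 82.0; [array([335.42105263, 256.89473684])] [array([319.69230769, 217.33653846]), array([294.03676471, 309.51960784]), array([340.57142857, 302.31428571]), array([364.95833333, 312.125     ])]
40 [array([ -25.55857208, -135.64512466,   40.        ]), array([112.82920726, 122.0871751 ,  40.        ]), array([ -4.36871019, 133.29322091,  40.        ]), array([-54.73080536, 175.47161043,  40.        ])]
50 [array([ -23.41764778, -128.49608794,   50.        ]), array([113.86651644, 127.1808478 ,  50.        ]), array([ -2.39677084, 138.29752761,  50.        ]), array([-52.35723828, 180.13955283,  50.        ])]
[248.85714286 243.        ] 7 [-11.28725932 145.97914225  45.        ]
t 10.3667 local [  -1.34 -108.51  122.49] F [ 0.37 -0.56  0.78] w 0.23499138212583506
tool axes in stand frame (cols)
 [[-0.  0.  1.]
 [-0.  1. -0.]
 [-1. -0. -0.]]
dr to want 1 [ 1.57 -0.    0.  ]
dr to want -1 [-1.57 -0.   -0.  ]
```

Vial a is at rest at y≈136, short of the pocket (165–193). I go back for a closer look before pushing b.

apply_moves:
  increments:
    - {"gripper":0,"delta_pos":[-2,0,0],"dr":[0,0,0]}
    - {"gripper":0,"delta_pos":[-2.5,1,0],"dr":[0,0,0]}
    - {"gripper":0,"delta_pos":[0,2.8,0],"dr":[0,0,0]}
    - {"gripper":0,"delta_pos":[0,2.8,0],"dr":[0,0,0]}
    - {"gripper":0,"delta_pos":[0,2.8,0],"dr":[0,0,0]}

```text
t: 10.78
ee_pos: [573.2, 20.1, 169.0]
orientation: [0.15, 1.563, -0.15]
ft_force: [0.4, 0.1, -0.4]
width: 0.1
```

apply_moves:
  increments:
    - {"gripper":0,"delta_pos":[0,3,0],"dr":[0,0,0]}
    - {"gripper":0,"delta_pos":[0,3,0],"dr":[0,0,0]}
    - {"gripper":0,"delta_pos":[0,3,0],"dr":[0,0,0]}
    - {"gripper":0,"delta_pos":[0,3,0],"dr":[0,0,0]}
    - {"gripper":0,"delta_pos":[0,2.5,0],"dr":[0,0,0]}

```text
t: 11.2
ee_pos: [600.2, 163.8, 168.4]
orientation: [0.149, 1.564, -0.148]
ft_force: [0.5, -0.1, -1.0]
width: 0.4
```

```bash
python3 - <<'E'
from h import *
from workcell import ctrl
np.set_printoptions(precision=1,suppress=True)
state([0,136,120])
w=ctrl.get_image('wrist')
L=(cloud(w)-Os)@Rs
for p,a in blobs(w,(0,0,640,345),amin=150): print(p,a,L[int(p[1]),int(p[0])])
cv2.imwrite('pics/w7.png',cv2.convertScaleAbs(w['img'][:,:,::-1],alpha=1.3))
import pickle;pickle.dump(w,open('w7.pkl','wb'))
E
```

```text
t 11.2 local [ -0.26 132.47 168.35] F [ 0.47 -0.06 -1.05] w 0.36113800109428545
tool axes in stand frame (cols)
 [[ 0.  0.  1.]
 [ 0.  1. -0.]
 [-1.  0.  0.]]
dr to want 1 [ 1.57  0.   -0.  ]
dr to want -1 [-1.57  0.    0.  ]
delta cm (tool) [4.84 0.35 0.02]
[349.8  134.31] 217 [-64.52 157.77  54.76]
[323.9  216.19] 982 [ -6.81 139.69  59.05]
[239.69 322.3 ] 3637 [95.53 67.64 25.05]
[335.42 316.84] 928 [-11.42 139.68 229.07]
```

View pics/w7.png

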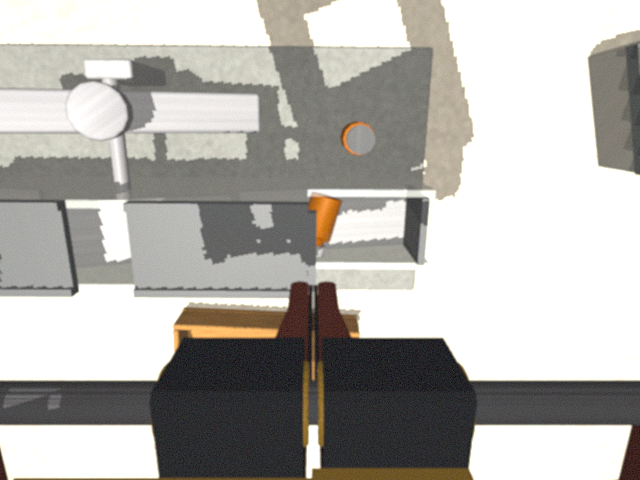

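The view shows vial a wedged askew in the chute: its front end leads at (330,200) and its cap end lags at (318,245). I'll measure its two ends, then straighten it by pushing the leading end back from the pocket side.

```bash
python3 - <<'E'
from h import *; import pickle
np.set_printoptions(precision=1,suppress=True)
w=pickle.load(open('w7.pkl','rb'));L=(cloud(w)-Os)@Rs
m=cv2.inRange(cv2.cvtColor(w['img'],cv2.COLOR_RGB2HSV),(3,110,50),(18,255,255))
for v in range(188,262,6):
  u=np.where(m[v,300:350])[0]+300
  print(v,(u.min(),u.max(),L[v,u.min()],L[v,u.max()],L[v,int(u.mean())]) if len(u) else L[v,[312,318,324]])
print('wall tops/floor')
for v in range(186,272,5): print(v,L[v,375])
E
```

```text
188 [[-27.5 131.8  59.8]
 [-27.5 136.   60.4]
 [-27.5 140.3  60.4]]
194 [[-24.  131.8  64.8]
 [-24.2 136.   65.9]
 [-24.2 140.2  65.8]]
200 (np.int64(310), np.int64(339), array([-16.8, 130.2,  49.5]), array([-16.8, 151.7,  49.8]), array([-18.4, 140.4,  57.8]))
206 (np.int64(308), np.int64(339), array([-12.1, 128.7,  48.7]), array([-12.3, 151.8,  50.1]), array([-14.1, 139.7,  58.2]))
212 (np.int64(316), np.int64(337), array([ -9.4, 134.6,  57.4]), array([ -8.4, 150.2,  52.7]), array([ -9.5, 141.9,  57.8]))
218 (np.int64(316), np.int64(335), array([ -5. , 134.6,  57.7]), array([ -3.6, 148.8,  51.8]), array([ -5.2, 141.2,  58.5]))
224 (np.int64(316), np.int64(333), array([ -0.5, 134.6,  57.8]), array([  0.8, 147.3,  52.9]), array([ -0.8, 140.5,  58.9]))
230 (np.int64(316), np.int64(331), array([  3.4, 134.6,  60.1]), array([  5.4, 145.9,  53. ]), array([  3.9, 139.8,  58.2]))
236 (np.int64(316), np.int64(329), array([  8. , 134.6,  60.1]), array([  9.7, 144.4,  54. ]), array([  8.2, 139. ,  59.3]))
242 (np.int64(316), np.int64(323), array([ 13.9, 134.6,  55.7]), array([ 20.3, 140.4,  34.1]), array([ 13.9, 136.9,  55.7]))
248 [[ -1.4 131.7 119.7]
 [ 18.3 136.1  56.6]
 [ 19.4 140.7  53.1]]
254 [[  2.5 131.7 119.1]
 [ 22.9 136.1  56.9]
 [ 26.3 140.9  46.8]]
260 [[  6.4 131.7 119. ]
 [ 26.5 136.1  60.4]
 [ 26.4 140.5  60.7]]
wall tops/floor
186 [-27.  178.2  48.9]
191 [-26.1 175.9  65.6]
196 [-22.5 176.1  65.1]
201 [-10.9 182.3  23.9]
206 [ -7.1 182.3  25.1]
211 [ -2.4 182.9  22.5]
216 [  1.6 182.9  23.5]
221 [  5.7 183.   23.7]
226 [  9.9 183.2  23.8]
231 [ 14.4 183.5  22.8]
236 [ 18.3 183.4  24.2]
241 [ 22.4 183.5  24.8]
246 [ 27.  183.8  23.7]
251 [ 27.3 182.   36.5]
256 [ 26.9 180.   50.3]
261 [ 27.2 178.5  61.2]
266 [ 29.5 177.9  65.7]
271 [ 54.3 186.8   9.7]
```

apply_moves:
  increments:
    - {"gripper":0,"delta_pos":[0,2.2,-1.1],"dr":[0,0,0]}
    - {"gripper":0,"delta_pos":[1,1.6,0],"dr":[0,0,0]}
    - {"gripper":0,"delta_pos":[3,0,0],"dr":[0,0,0]}
    - {"gripper":0,"delta_pos":[2.5,0,0],"dr":[0,0,0]}
    - {"gripper":0,"delta_pos":[2,0,0],"dr":[0,0,0]}

```text
t: 11.67
ee_pos: [595.6, 201.4, 80.6]
orientation: [0.148, 1.566, -0.149]
ft_force: [0.2, 0.3, -0.0]
width: 0.3
```

```bash
python3 -c "
from h import *
state([-11,170,17])"
```

```text
t 11.6667 local [-11.77 168.5   80.63] F [ 0.22  0.25 -0.01] w 0.31215044124134944
tool axes in stand frame (cols)
 [[-0.  0.  1.]
 [-0.  1. -0.]
 [-1. -0. -0.]]
dr to want 1 [ 1.57 -0.    0.  ]
dr to want -1 [-1.57 -0.   -0.  ]
delta cm (tool) [6.36 0.15 0.08]
```

apply_moves:
  increments:
    - {"gripper":0,"delta_pos":[1.6,0.1,0],"dr":[0,0,0]}
    - {"gripper":0,"delta_pos":[1.6,0,0],"dr":[0,0,0]}
    - {"gripper":0,"delta_pos":[1.6,0,0],"dr":[0,0,0]}
    - {"gripper":0,"delta_pos":[1.4,0,0],"dr":[0,0,0]}
    - {"gripper":0,"delta_pos":[0,0,0],"dr":[0,0,0]}

```text
t: 12.08
ee_pos: [596.3, 201.7, 18.0]
orientation: [0.149, 1.566, -0.15]
ft_force: [2.2, -1.5, -3.2]
width: 0.6
```

apply_moves:
  increments:
    - {"gripper":0,"delta_pos":[0,-0.5,0],"dr":[0,0,0]}
    - {"gripper":0,"delta_pos":[0,-0.4,0],"dr":[0,0,0]}
    - {"gripper":0,"delta_pos":[0,-0.3,0],"dr":[0,0,0]}
    - {"gripper":0,"delta_pos":[0,-0.3,0],"dr":[0,0,0]}
    - {"gripper":0,"delta_pos":[0,-0.3,0],"dr":[0,0,0]}

```text
t: 12.5
ee_pos: [593.4, 185.1, 22.0]
orientation: [0.151, 1.564, -0.148]
ft_force: [-2.3, 10.4, 12.0]
width: 0.5
```

```bash
python3 - <<'E'
from h import *
from workcell import ctrl
np.set_printoptions(precision=1,suppress=True)
state([-11,150,17])
w=ctrl.get_image('wrist');L=(cloud(w)-Os)@Rs
m=cv2.inRange(cv2.cvtColor(w['img'],cv2.COLOR_RGB2HSV),(3,110,50),(18,255,255))
for v in range(200,345,6):
  u=np.where(m[v,150:300])[0]+150
  if len(u): print(v,u.min(),u.max(),L[v,u.min()],L[v,u.max()])
E
```

```text
t 12.5 local [-10.87 152.11  22.  ] F [-2.33 10.43 12.03] w 0.47412263239950647
tool axes in stand frame (cols)
 [[ 0.  0.  1.]
 [ 0.  1. -0.]
 [-1.  0.  0.]]
dr to want 1 [ 1.57 -0.   -0.  ]
dr to want -1 [-1.58  0.   -0.  ]
delta cm (tool) [ 0.5  -0.21 -0.01]
278 259 266 [-27.46 131.15  61.22] [-27.31 133.79  60.86]
290 243 248 [-27.63 126.9   73.27] [-25.65 127.91  68.6 ]
296 242 299 [-27.44 127.3   78.08] [-21.94 146.57  65.85]
302 242 299 [-28.18 128.37  84.64] [-22.36 146.75  72.13]
308 241 299 [-26.78 128.23  86.24] [-21.82 146.86  76.  ]
314 241 299 [-25.01 128.27  87.03] [-22.03 147.01  81.16]
320 241 299 [-22.52 128.04  86.39] [-21.85 147.13  85.26]
326 240 299 [ -3.14 121.36  53.67] [-21.9  147.26  89.57]
332 239 298 [  0.01 120.66  52.99] [-22.18 147.08  94.05]
338 240 274 [-43.82 136.94 136.21] [-43.5  143.79 135.7 ]
```

The finger felt about 10 N, and some orange shows up to z≈87 on the front side, so the vial seems to have tipped its front end up. I back off and look.

apply_moves:
  increments:
    - {"gripper":0,"delta_pos":[0,0.5,0],"dr":[0,0,0]}
    - {"gripper":0,"delta_pos":[0,0.8,0],"dr":[0,0,0]}
    - {"gripper":0,"delta_pos":[0,0.8,0],"dr":[0,0,0]}
    - {"gripper":0,"delta_pos":[0,0,0],"dr":[0,0,0]}
    - {"gripper":0,"delta_pos":[-1,0,0],"dr":[0,0,0]}

```text
t: 12.97
ee_pos: [597.0, 205.3, 29.2]
orientation: [0.147, 1.565, -0.148]
ft_force: [4.2, -1.1, -3.3]
width: 0.6
```

apply_moves:
  increments:
    - {"gripper":0,"delta_pos":[-2.5,0,0],"dr":[0,0,0]}
    - {"gripper":0,"delta_pos":[-3,0,0],"dr":[0,0,0]}
    - {"gripper":0,"delta_pos":[-3,0,0],"dr":[0,0,0]}
    - {"gripper":0,"delta_pos":[-3,0,0],"dr":[0,0,0]}
    - {"gripper":0,"delta_pos":[-2,0,0],"dr":[0,0,0]}

```text
t: 13.38
ee_pos: [597.4, 205.4, 168.5]
orientation: [0.149, 1.564, -0.148]
ft_force: [0.1, -1.0, -0.0]
width: 0.5
```

```bash
python3 - <<'E'
from h import *
from workcell import ctrl
np.set_printoptions(precision=1,suppress=True)
state()
w=ctrl.get_image('wrist');L=(cloud(w)-Os)@Rs
m=cv2.inRange(cv2.cvtColor(w['img'],cv2.COLOR_RGB2HSV),(3,110,50),(18,255,255))
for v in range(170,280,8):
  u=np.where(m[v,180:400])[0]+180
  if len(u): print(v,u.min(),u.max(),L[v,u.min()],L[v,u.max()],L[v,int(u.mean())])
cv2.imwrite('pics/w8.png',cv2.convertScaleAbs(w['img'][:,:,::-1],alpha=1.3))
import pickle;pickle.dump(w,open('w8.pkl','wb'))
E
```

```text
t 13.3833 local [-10.76 172.75 168.52] F [ 0.13 -1.02 -0.01] w 0.5116840326304447
tool axes in stand frame (cols)
 [[ 0.  0.  1.]
 [ 0.  1. -0.]
 [-1.  0.  0.]]
dr to want 1 [ 1.57  0.   -0.  ]
dr to want -1 [-1.57  0.    0.  ]
210 248 249 [-25.01 127.88  73.86] [-24.33 128.09  70.73] [-25.01 127.88  73.86]
218 246 275 [-14.47 122.89  53.2 ] [-13.85 144.23  50.9 ] [-16.   134.14  59.8 ]
226 245 274 [ -8.82 122.17  55.07] [ -7.79 143.34  51.36] [ -9.72 133.04  58.74]
234 250 273 [ -3.39 126.02  57.76] [ -2.01 142.57  52.97] [ -4.25 134.56  60.98]
242 250 273 [-12.74 133.83 110.03] [  4.94 142.16  50.7 ] [  2.21 134.18  59.8 ]
250 250 272 [ -8.16 133.89 111.85] [ 10.97 141.32  51.83] [  8.19 134.04  60.5 ]
258 251 266 [ 16.72 125.31  53.71] [ 17.46 136.5   51.62] [ 16.18 130.87  55.34]
```

View pics/w8.png

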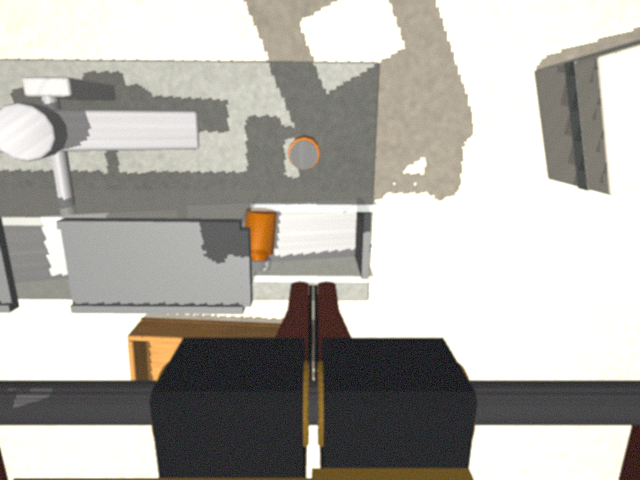

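Vial a is nearly straight now, at (260,235) in the image, y≈132. I'll check whether it rolls on.

```bash
cat > va.py <<'E'
from h import *
from workcell import ctrl
np.set_printoptions(precision=1,suppress=True)
w=ctrl.get_image('wrist');L=(cloud(w)-Os)@Rs
m=cv2.inRange(cv2.cvtColor(w['img'],cv2.COLOR_RGB2HSV),(3,110,50),(18,255,255))>0
m&=(abs(L[...,0])<24)&(L[...,1]>100)&(L[...,2]<75)&(L[...,2]>25)
P=L[m]
for x in range(-20,24,6):
  k=abs(P[:,0]-x)<3
  if k.sum()>5: print(x,'y lo/hi',np.percentile(P[k,1],[3,97]),'ztop',np.percentile(P[k,2],95),'y at top',np.median(P[k][P[k,2]>np.percentile(P[k,2],80),1]))
E
python3 -c "
from va import *
print(ctrl.get_obs()['t'])
print('floor',[(y,np.median(L[(abs(L[...,0])<15)&(abs(L[...,1]-y)<3)&(L[...,2]<70)][:,2])) for y in (150,160,170,180,190,200)])"; sleep 0; python3 va.py
```

```text
-20 y lo/hi [125.9 143.3] ztop 60.16120188398015 y at top 133.0870759866341
-14 y lo/hi [123.3 143.9] ztop 60.20800121609024 y at top 132.25481200281217
-8 y lo/hi [124.1 143.1] ztop 60.24085580414447 y at top 132.52705552478955
-2 y lo/hi [126.4 142.4] ztop 60.32417140841413 y at top 131.62454762977376
4 y lo/hi [126.1 141.9] ztop 60.32537485123493 y at top 130.78168133476998
10 y lo/hi [126.6 141.1] ztop 60.68927512762164 y at top 130.01625274813438
16 y lo/hi [125.8 138.6] ztop 57.85888516157065 y at top 132.39017544216279
13.4833
floor [(150, np.float64(31.47790261504487)), (160, np.float64(29.296541016400067)), (170, np.float64(27.055806171153506)), (180, np.float64(24.797720142062957)), (190, np.float64(22.448003102859357)), (200, np.float64(20.060001112625805))]
-20 y lo/hi [126.2 143.3] ztop 60.11305573778206 y at top 133.13965324463118
-14 y lo/hi [123.4 143.8] ztop 60.34086984968469 y at top 132.1754917074879
-8 y lo/hi [123.5 143.1] ztop 60.29605358168318 y at top 132.70593317347806
-2 y lo/hi [126.2 142.6] ztop 60.56207332002708 y at top 131.0603876959334
4 y lo/hi [126.2 141.9] ztop 60.80874211658992 y at top 130.81613748777707
10 y lo/hi [126.6 141.2] ztop 60.71035265930655 y at top 130.36871462931478
16 y lo/hi [125.7 138.1] ztop 58.44718885244476 y at top 133.81153226704626
```

It stays at y≈131, z top ≈60, skewed about 5°. I'll rest the fingertip lightly on its outer top, just beyond the ledge end, and drag outward so that it rolls.

apply_moves:
  increments:
    - {"gripper":0,"delta_pos":[0,-1.5,1.1],"dr":[0,0,0]}
    - {"gripper":0,"delta_pos":[2,-1.35,0],"dr":[0,0,0]}
    - {"gripper":0,"delta_pos":[3,0,0],"dr":[0,0,0]}
    - {"gripper":0,"delta_pos":[3,0,0],"dr":[0,0,0]}
    - {"gripper":0,"delta_pos":[2.5,0,0],"dr":[0,0,0]}

```text
t: 13.95
ee_pos: [601.9, 175.5, 58.4]
orientation: [0.151, 1.566, -0.149]
ft_force: [4.3, 16.9, 17.1]
width: 0.6
```

apply_moves:
  increments:
    - {"gripper":0,"delta_pos":[1.5,0,0],"dr":[0,0,0]}
    - {"gripper":0,"delta_pos":[0.8,0,0],"dr":[0,0,0]}
    - {"gripper":0,"delta_pos":[0.3,0,0],"dr":[0,0,0]}
    - {"gripper":0,"delta_pos":[0,0,0],"dr":[0,0,0]}
    - {"gripper":0,"delta_pos":[0,0,0],"dr":[0,0,0]}

```text
t: 14.37
ee_pos: [604.8, 178.6, 34.6]
orientation: [0.153, 1.561, -0.145]
ft_force: [6.6, 16.3, 2.4]
width: 0.4
```

```bash
python3 -c "
from va import *
state([0,144,34])"
```

```text
-20 y lo/hi [127.2 143.2] ztop 60.209201251209926 y at top 133.0682028199405
-14 y lo/hi [125.7 143.7] ztop 60.16229477485163 y at top 132.54091996770558
-8 y lo/hi [123.9 154.3] ztop 73.18804721081817 y at top 144.35442192387285
-2 y lo/hi [121.5 136.5] ztop 60.42580647785637 y at top 131.24782272693875
4 y lo/hi [121.2 135.9] ztop 60.78054463807194 y at top 130.87609172686172
10 y lo/hi [128.7 134.5] ztop 60.818509431538345 y at top 130.89400462953014
16 y lo/hi [128.3 131.9] ztop 59.19726231124398 y at top 130.64206885313993
t 14.4167 local [  1.47 147.87  34.64] F [ 6.46 16.85  1.58] w 0.5164681638366359
tool axes in stand frame (cols)
 [[ 0.    0.    1.  ]
 [ 0.01  1.   -0.  ]
 [-1.    0.01  0.  ]]
dr to want 1 [ 1.57 -0.   -0.01]
dr to want -1 [-1.57  0.01 -0.  ]
delta cm (tool) [ 0.06 -0.39 -0.15]
```

The +17 N in y shows the finger shank bearing on the ledge end, so a vertical finger can't get far enough inward. I back off and tilt the tool about 0.6 rad so the tip points inward and hooks in behind the vial.

apply_moves:
  increments:
    - {"gripper":0,"delta_pos":[-0.5,0.8,0],"dr":[0,0,0]}
    - {"gripper":0,"delta_pos":[-2.5,0.7,0],"dr":[0,0,0]}
    - {"gripper":0,"delta_pos":[-3,0,0],"dr":[0,0,0]}
    - {"gripper":0,"delta_pos":[-3,0,0],"dr":[0,0,0]}
    - {"gripper":0,"delta_pos":[-3,0,0],"dr":[0,0,0]}

```text
t: 14.83
ee_pos: [603.3, 189.5, 153.7]
orientation: [0.147, 1.57, -0.15]
ft_force: [-0.1, 0.1, 0.6]
width: 0.4
```

apply_moves:
  increments:
    - {"gripper":0,"delta_pos":[0,0,0],"dr":[0,0,-0.12]}
    - {"gripper":0,"delta_pos":[0,0,0],"dr":[0,0,-0.12]}
    - {"gripper":0,"delta_pos":[0,0,0],"dr":[0,0,-0.12]}
    - {"gripper":0,"delta_pos":[0,0,0],"dr":[0,0,-0.12]}
    - {"gripper":0,"delta_pos":[0,0,0],"dr":[0,0,-0.12]}

```text
t: 15.25
ee_pos: [604.7, 189.8, 154.4]
orientation: [-0.332, 1.57, -0.623]
ft_force: [0.0, -0.5, -0.0]
width: 0.8
```

```bash
python3 -c "
from va import *
state([0,147,105])"
```

```text
-20 y lo/hi [126.1 144.5] ztop 60.004168290628336 y at top 133.66924195172237
-14 y lo/hi [125.6 144.6] ztop 60.039666426077396 y at top 133.16377374895816
-8 y lo/hi [125.  144.1] ztop 60.15350640099769 y at top 132.33751972228353
-2 y lo/hi [124.5 143.5] ztop 60.50922502492442 y at top 132.013264339411
4 y lo/hi [123.8 142.8] ztop 60.47088610889043 y at top 131.91103877699774
10 y lo/hi [123.8 142.3] ztop 60.6241097579272 y at top 130.44656582477975
16 y lo/hi [126.1 140.2] ztop 58.40156816112313 y at top 134.5680414120746
t 15.3 local [ -2.61 160.52 150.43] F [-1.3   2.1  -2.56] w 0.41080628319603035
tool axes in stand frame (cols)
 [[-0.   -0.    1.  ]
 [-0.58  0.82 -0.  ]
 [-0.82 -0.58 -0.  ]]
dr to want 1 [1.52 0.48 0.49]
dr to want -1 [-1.52 -0.49  0.48]
delta cm (tool) [4.49 1.52 0.28]
```

apply_moves:
  increments:
    - {"gripper":0,"delta_pos":[0,1.5,0.6],"dr":[0,0,0]}
    - {"gripper":0,"delta_pos":[2.2,0,0],"dr":[0,0,0]}
    - {"gripper":0,"delta_pos":[2.2,0,0],"dr":[0,0,0]}
    - {"gripper":0,"delta_pos":[1.5,0,0],"dr":[0,0,0]}
    - {"gripper":0,"delta_pos":[1.5,0,0],"dr":[0,0,0]}

```text
t: 15.72
ee_pos: [603.6, 158.5, 82.5]
orientation: [-0.329, 1.574, -0.617]
ft_force: [1.4, -0.0, -0.6]
width: 0.7
```

apply_moves:
  increments:
    - {"gripper":0,"delta_pos":[1,0,0],"dr":[0,0,0]}
    - {"gripper":0,"delta_pos":[0.8,0,0],"dr":[0,0,0]}
    - {"gripper":0,"delta_pos":[0,0,0],"dr":[0,0,0]}
    - {"gripper":0,"delta_pos":[0,0,0],"dr":[0,0,0]}
    - {"gripper":0,"delta_pos":[0,0,0],"dr":[0,0,0]}

```text
t: 16.13
ee_pos: [603.9, 150.2, 70.8]
orientation: [-0.326, 1.57, -0.617]
ft_force: [0.8, -0.3, 0.5]
width: 0.4
```

```bash
python3 -c "
from va import *
state([4,102,38.6])"
```

```text
-20 y lo/hi [126.  144.3] ztop 59.96097395587856 y at top 134.18040861384995
-14 y lo/hi [125.9 144.7] ztop 59.919039672887294 y at top 133.05439941810613
-8 y lo/hi [125.2 144. ] ztop 60.12627505719629 y at top 132.26762435757786
-2 y lo/hi [124.6 143.6] ztop 60.28471727877661 y at top 131.98288828575784
4 y lo/hi [123.9 142.9] ztop 60.404065848154275 y at top 131.3527403602689
10 y lo/hi [124.  142.2] ztop 60.508495728451024 y at top 131.12319353326654
16 y lo/hi [126.  141.4] ztop 58.538695691201724 y at top 134.01492278221622
t 16.1833 local [  6.   119.94  70.97] F [0.16 0.52 0.52] w 0.4384741892539216
tool axes in stand frame (cols)
 [[-0.    0.    1.  ]
 [-0.56  0.83 -0.  ]
 [-0.83 -0.56  0.  ]]
dr to want 1 [1.52 0.47 0.47]
dr to want -1 [-1.52 -0.47  0.47]
delta cm (tool) [ 3.69  0.34 -0.2 ]
```

apply_moves:
  increments:
    - {"gripper":0,"delta_pos":[0.6,0,0],"dr":[0,0,0]}
    - {"gripper":0,"delta_pos":[0.6,0,0],"dr":[0,0,0]}
    - {"gripper":0,"delta_pos":[0.6,0,0],"dr":[0,0,0]}
    - {"gripper":0,"delta_pos":[0.6,0,0],"dr":[0,0,0]}
    - {"gripper":0,"delta_pos":[0,0,0],"dr":[0,0,0]}

```text
t: 16.6
ee_pos: [600.9, 136.5, 49.2]
orientation: [-0.326, 1.571, -0.616]
ft_force: [1.5, 2.1, -4.2]
width: 0.4
```

```bash
python3 -c "
from va import *
state([4,102,38.6])
cv2.imwrite('pics/w9.png',cv2.convertScaleAbs(w['img'][:,:,::-1],alpha=1.3))"
```

```text
-20 y lo/hi [126. 144.] ztop 59.867309409119855 y at top 133.33084688832986
-14 y lo/hi [125.8 144.8] ztop 59.978859050810165 y at top 133.19593712093877
-8 y lo/hi [125.1 144. ] ztop 71.68460562293151 y at top 131.4876106202292
-2 y lo/hi [124.7 143.4] ztop 60.252019865249075 y at top 132.0564644355539
4 y lo/hi [124.6 142.9] ztop 60.47252995174099 y at top 131.18675813062427
10 y lo/hi [126.3 142.2] ztop 60.495691697321654 y at top 130.64780104904574
16 y lo/hi [125.8 141. ] ztop 58.713496655042874 y at top 133.59149389544848
t 16.65 local [  5.32 105.75  49.28] F [ 1.38  1.75 -6.41] w 0.46529246685340675
tool axes in stand frame (cols)
 [[-0.    0.    1.  ]
 [-0.56  0.83 -0.  ]
 [-0.83 -0.56 -0.  ]]
dr to want 1 [1.52 0.47 0.47]
dr to want -1 [-1.52 -0.47  0.47]
delta cm (tool) [ 1.09  0.29 -0.13]
```

apply_moves:
  increments:
    - {"gripper":0,"delta_pos":[0,0.35,0],"dr":[0,0,0]}
    - {"gripper":0,"delta_pos":[0.4,0,0],"dr":[0,0,0]}
    - {"gripper":0,"delta_pos":[0.4,0,0],"dr":[0,0,0]}
    - {"gripper":0,"delta_pos":[0,0,0],"dr":[0,0,0]}
    - {"gripper":0,"delta_pos":[0,0,0],"dr":[0,0,0]}

```text
t: 17.07
ee_pos: [600.2, 134.4, 41.6]
orientation: [-0.327, 1.572, -0.618]
ft_force: [-0.0, -0.3, -0.5]
width: 0.3
```

```bash
python3 -c "
from va import *
state([4,102,38.6])"
```

```text
-20 y lo/hi [125.9 143.9] ztop 60.01420207972952 y at top 133.5214831876232
-14 y lo/hi [125.8 144.7] ztop 59.92654749562931 y at top 133.39401300575844
-8 y lo/hi [118.6 144.1] ztop 73.15455352909217 y at top 127.65246124110107
-2 y lo/hi [126.5 143.5] ztop 60.288309250745904 y at top 132.08291340235567
4 y lo/hi [128.6 142.8] ztop 60.46084185802023 y at top 131.87865269077403
10 y lo/hi [130.8 142.3] ztop 60.23624589889043 y at top 132.8196535362838
16 y lo/hi [131.  141.4] ztop 58.533231870935396 y at top 135.3577246551749
t 17.1167 local [  5.34 103.72  41.83] F [-0.46 -0.33  0.81] w 0.9029863862121958
tool axes in stand frame (cols)
 [[-0.    0.    1.  ]
 [-0.57  0.83 -0.  ]
 [-0.83 -0.57 -0.  ]]
dr to want 1 [1.52 0.47 0.47]
dr to want -1 [-1.52 -0.47  0.47]
delta cm (tool) [ 0.36  0.04 -0.13]
```

Clear of both now, with the corner behind the crown. I push outward along the chute slope.

apply_moves:
  increments:
    - {"gripper":0,"delta_pos":[0.3,0,0],"dr":[0,0,0]}
    - {"gripper":0,"delta_pos":[-0.12,0.28,0],"dr":[0,0,0]}
    - {"gripper":0,"delta_pos":[-0.12,0.28,0],"dr":[0,0,0]}
    - {"gripper":0,"delta_pos":[-0.12,0.28,0],"dr":[0,0,0]}
    - {"gripper":0,"delta_pos":[-0.16,0.37,0],"dr":[0,0,0]}

```text
t: 17.53
ee_pos: [603.8, 146.0, 38.2]
orientation: [-0.327, 1.569, -0.618]
ft_force: [1.7, -0.5, 8.9]
width: 0.3
```

apply_moves:
  increments:
    - {"gripper":0,"delta_pos":[-0.2,0.47,0],"dr":[0,0,0]}
    - {"gripper":0,"delta_pos":[-0.2,0.47,0],"dr":[0,0,0]}
    - {"gripper":0,"delta_pos":[-0.2,0.47,0],"dr":[0,0,0]}
    - {"gripper":0,"delta_pos":[-0.2,0.47,0],"dr":[0,0,0]}
    - {"gripper":0,"delta_pos":[0,0,0],"dr":[0,0,0]}

```text
t: 17.95
ee_pos: [606.3, 166.7, 32.3]
orientation: [-0.327, 1.571, -0.616]
ft_force: [0.9, 0.3, 1.1]
width: 0.2
```

```bash
python3 -c "
from va import *
state([4,102,38.6])"
```

```text
-20 y lo/hi [143.8 168.2] ztop 65.94991643104267 y at top 163.05549627188975
-14 y lo/hi [143.5 161.5] ztop 56.04317680830235 y at top 150.145479599353
-8 y lo/hi [144.3 171.4] ztop 73.2300284076734 y at top 165.84778774431183
-2 y lo/hi [143.5 162.7] ztop 68.26187292142554 y at top 157.02121582488996
4 y lo/hi [151.4 161. ] ztop 55.70134312028534 y at top 151.79325280285906
10 y lo/hi [151.3 160.7] ztop 56.08797609846384 y at top 151.8647710305596
16 y lo/hi [148.5 149.3] ztop 52.08714561681707 y at top 148.97333367186368
t 18.0 local [  5.24 135.89  32.44] F [1.28 1.04 1.33] w 0.2704225766888296
tool axes in stand frame (cols)
 [[-0.    0.    1.  ]
 [-0.56  0.83 -0.  ]
 [-0.83 -0.56 -0.  ]]
dr to want 1 [1.52 0.47 0.47]
dr to want -1 [-1.52 -0.47  0.47]
delta cm (tool) [ 1.41 -3.15 -0.11]
```

apply_moves:
  increments:
    - {"gripper":0,"delta_pos":[-1,0,0],"dr":[0,0,0]}
    - {"gripper":0,"delta_pos":[-2,0,0],"dr":[0,0,0]}
    - {"gripper":0,"delta_pos":[-2,0,0],"dr":[0,0,0]}
    - {"gripper":0,"delta_pos":[0,-0.7,0],"dr":[0,0,0]}
    - {"gripper":0,"delta_pos":[0,-0.7,0],"dr":[0,0,0]}

```text
t: 18.42
ee_pos: [609.8, 182.2, 82.8]
orientation: [-0.327, 1.57, -0.616]
ft_force: [-0.2, -0.7, -0.3]
width: 0.2
```

```bash
python3 -c "
from va import *
state([3,117,29.5])"
```

```text
-20 y lo/hi [196.3 208.5] ztop 71.15739903125427 y at top 208.3956260901682
-14 y lo/hi [187.2 208. ] ztop 46.4189992367521 y at top 196.50873281708976
-8 y lo/hi [187.  207.9] ztop 46.26990257071429 y at top 197.58284309368565
-2 y lo/hi [187.2 200.1] ztop 46.10204161384037 y at top 196.53629884770842
4 y lo/hi [187.  200.1] ztop 45.93587068908384 y at top 196.43133689444443
10 y lo/hi [187.4 199.7] ztop 45.9780547361889 y at top 196.8026303033224
16 y lo/hi [189.5 199. ] ztop 45.31441572696556 y at top 195.88975048696432
22 y lo/hi [191.6 196.3] ztop 40.76250884413958 y at top 195.80539394250394
t 18.4667 local [  5.55 150.28  82.97] F [-0.1  -0.88  0.29] w 0.47894978428791346
tool axes in stand frame (cols)
 [[-0.    0.    1.  ]
 [-0.57  0.82 -0.  ]
 [-0.82 -0.57  0.  ]]
dr to want 1 [1.52 0.47 0.47]
dr to want -1 [-1.52 -0.47  0.47]
delta cm (tool) [ 6.29  0.28 -0.24]
```

Vial a has rolled into the pocket (y≈195, top at z≈46). I untilt, cross over and push vial b.

apply_moves:
  increments:
    - {"gripper":0,"delta_pos":[-3,0,0],"dr":[0,0,0.12]}
    - {"gripper":0,"delta_pos":[-3,0,0],"dr":[0,0,0.12]}
    - {"gripper":0,"delta_pos":[-2,0,-0.6],"dr":[0,0,0.12]}
    - {"gripper":0,"delta_pos":[0,0,0],"dr":[0,0,0.12]}
    - {"gripper":0,"delta_pos":[0,0,0],"dr":[0,0,0.12]}

```text
t: 18.88
ee_pos: [611.6, 220.2, 154.1]
orientation: [0.154, 1.561, -0.144]
ft_force: [-0.5, -0.7, -0.4]
width: 0.6
```

```bash
python3 -c "
from h import *
state([-2,-108,155])"
```

```text
t 18.8833 local [  0.48 189.98 154.06] F [-0.53 -0.66 -0.41] w 0.5762879667349347
tool axes in stand frame (cols)
 [[ 0.    0.    1.  ]
 [ 0.01  1.   -0.  ]
 [-1.    0.01  0.  ]]
dr to want 1 [ 1.57 -0.   -0.01]
dr to want -1 [-1.58  0.01 -0.  ]
delta cm (tool) [ -0.29 -29.8   -0.12]
```

apply_moves:
  increments:
    - {"gripper":0,"delta_pos":[-0.3,-3,0],"dr":[0,0,0]}
    - {"gripper":0,"delta_pos":[0,-3,0],"dr":[0,0,0]}
    - {"gripper":0,"delta_pos":[0,-3,0],"dr":[0,0,0]}
    - {"gripper":0,"delta_pos":[0,-3,0],"dr":[0,0,0]}
    - {"gripper":0,"delta_pos":[0,-3,0],"dr":[0,0,0]}

```text
t: 19.3
ee_pos: [580.6, 70.4, 154.1]
orientation: [0.15, 1.568, -0.151]
ft_force: [0.7, -0.3, 0.3]
width: 0.7
```

apply_moves:
  increments:
    - {"gripper":0,"delta_pos":[0,-3,-0.1],"dr":[0,0,0]}
    - {"gripper":0,"delta_pos":[0,-3,0],"dr":[0,0,0]}
    - {"gripper":0,"delta_pos":[0,-3,0],"dr":[0,0,0]}
    - {"gripper":0,"delta_pos":[0,-3,0],"dr":[0,0,0]}
    - {"gripper":0,"delta_pos":[0,-2.8,0],"dr":[0,0,0]}

```text
t: 19.72
ee_pos: [551.4, -74.4, 154.2]
orientation: [0.15, 1.568, -0.15]
ft_force: [1.0, 0.3, 0.3]
width: 0.6
```

apply_moves:
  increments:
    - {"gripper":0,"delta_pos":[0,0,0],"dr":[0,0,0]}
    - {"gripper":0,"delta_pos":[2,0,0],"dr":[0,0,0]}
    - {"gripper":0,"delta_pos":[2,0,0],"dr":[0,0,0]}
    - {"gripper":0,"delta_pos":[1.6,0,0],"dr":[0,0,0]}
    - {"gripper":0,"delta_pos":[0.4,0,0],"dr":[0,0,0]}

```text
t: 20.13
ee_pos: [550.6, -72.1, 92.1]
orientation: [0.15, 1.571, -0.15]
ft_force: [-0.8, 0.8, -0.7]
width: 0.7
```

```bash
python3 - <<'E'
from h import *
from workcell import ctrl
np.set_printoptions(precision=1,suppress=True)
state([-2,-36,95])
w=ctrl.get_image('wrist');L=(cloud(w)-Os)@Rs
m=cv2.inRange(cv2.cvtColor(w['img'],cv2.COLOR_RGB2HSV),(3,110,50),(18,255,255))>0
m&=(abs(L[...,0])<24)&(L[...,1]<0)&(L[...,2]<145)&(L[...,2]>120)
print('vial b y',np.percentile(L[m],[2,50,98],axis=0))
E
```

```text
t 20.1333 local [  -5.43 -108.59   92.08] F [-0.85  0.76 -0.69] w 0.6637053858802098
tool axes in stand frame (cols)
 [[-0.01  0.    1.  ]
 [-0.    1.   -0.  ]
 [-1.   -0.   -0.01]]
dr to want 1 [ 1.57 -0.    0.  ]
dr to want -1 [-1.58 -0.   -0.  ]
delta cm (tool) [-0.3   7.26  0.31]
vial b y [[ -23.1  -114.8   122.95]
 [ -15.81  -73.56  137.38]
 [   0.25  -60.52  141.52]]
```

apply_moves:
  increments:
    - {"gripper":0,"delta_pos":[0,0.8,0.4],"dr":[0,0,0]}
    - {"gripper":0,"delta_pos":[0,0.6,0],"dr":[0,0,0]}
    - {"gripper":0,"delta_pos":[0,0.4,0],"dr":[0,0,0]}
    - {"gripper":0,"delta_pos":[0,0.4,0],"dr":[0,0,0]}
    - {"gripper":0,"delta_pos":[0,0.5,0],"dr":[0,0,0]}

```text
t: 20.6
ee_pos: [563.2, -45.9, 95.8]
orientation: [0.149, 1.565, -0.149]
ft_force: [-0.5, -0.3, 0.0]
width: 0.2
```

apply_moves:
  increments:
    - {"gripper":0,"delta_pos":[0,0.5,0],"dr":[0,0,0]}
    - {"gripper":0,"delta_pos":[0,0.5,0],"dr":[0,0,0]}
    - {"gripper":0,"delta_pos":[0,0.5,0],"dr":[0,0,0]}
    - {"gripper":0,"delta_pos":[0,0.5,0],"dr":[0,0,0]}
    - {"gripper":0,"delta_pos":[0,0.5,0],"dr":[0,0,0]}

```text
t: 21.02
ee_pos: [567.5, -21.4, 95.1]
orientation: [0.149, 1.566, -0.149]
ft_force: [0.6, 0.7, 0.3]
width: 0.8
```

apply_moves:
  increments:
    - {"gripper":0,"delta_pos":[0,0.5,0],"dr":[0,0,0]}
    - {"gripper":0,"delta_pos":[0,0.5,0],"dr":[0,0,0]}
    - {"gripper":0,"delta_pos":[0,0.5,0],"dr":[0,0,0]}
    - {"gripper":0,"delta_pos":[0,0.5,0],"dr":[0,0,0]}
    - {"gripper":0,"delta_pos":[0,0.3,0],"dr":[0,0,0]}

```text
t: 21.43
ee_pos: [571.9, 1.3, 95.1]
orientation: [0.149, 1.566, -0.149]
ft_force: [-0.3, 0.1, 0.4]
width: 0.3
```

```bash
python3 - <<'E'
from h import *
from workcell import ctrl
np.set_printoptions(precision=1,suppress=True)
state()
S=ctrl.get_image('scene')
for p,a in blobs(S,(290,190,400,350),amin=8): print(p,a,'z128',loc(onplane(S,p,128)),'z40',loc(onplane(S,p,40)))
E
```

```text
t 21.4333 local [  1.9  -32.51  95.09] F [-0.27  0.09  0.41] w 0.2997998449758462
tool axes in stand frame (cols)
 [[-0.  0.  1.]
 [ 0.  1. -0.]
 [-1.  0. -0.]]
dr to want 1 [ 1.57 -0.   -0.  ]
dr to want -1 [-1.57  0.   -0.  ]
[325.6  240.42] 52 z128 [ -1.52   0.44 128.  ] z40 [-19.97 -56.95  40.  ]
[294.05 309.51] 409 z128 [121.91 166.89 128.  ] z40 [112.78 122.06  40.  ]
[365.24 312.33] 33 z128 [-34.31 217.23 128.  ] z40 [-55.23 176.2   40.  ]
[346.  322.5] 20 z128 [ 16.09 230.15 128.  ] z40 [ -1.02 190.1   40.  ]
```

apply_moves:
  increments:
    - {"gripper":0,"delta_pos":[0,0,0],"dr":[0,0,0]}
    - {"gripper":0,"delta_pos":[-2,-0.5,0],"dr":[0,0,0]}
    - {"gripper":0,"delta_pos":[-3,0,0],"dr":[0,0,0]}
    - {"gripper":0,"delta_pos":[-2,1,0],"dr":[0,0,0]}
    - {"gripper":0,"delta_pos":[0,3,0],"dr":[0,0,0]}

```text
t: 21.9
ee_pos: [580.8, 32.8, 169.5]
orientation: [0.151, 1.559, -0.152]
ft_force: [1.7, 0.2, 0.0]
width: 0.2
```

apply_moves:
  increments:
    - {"gripper":0,"delta_pos":[0,3,0],"dr":[0,0,0]}
    - {"gripper":0,"delta_pos":[0,3,0],"dr":[0,0,0]}
    - {"gripper":0,"delta_pos":[0,3,0],"dr":[0,0,0]}
    - {"gripper":0,"delta_pos":[0,3,0],"dr":[0,0,0]}
    - {"gripper":0,"delta_pos":[0,2,0],"dr":[0,0,0]}

```text
t: 22.32
ee_pos: [605.1, 174.7, 165.2]
orientation: [0.149, 1.565, -0.148]
ft_force: [0.7, -0.2, -0.1]
width: 0.5
```

```bash
python3 - <<'E'
from va import *
state()
T=L
cv2.imwrite('pics/w10.png',cv2.convertScaleAbs(w['img'][:,:,::-1],alpha=1.3))
S=ctrl.get_image('scene')
for p,a in blobs(S,(290,190,400,350),amin=8): print(p,a,'z128',loc(onplane(S,p,128)),'z40',loc(onplane(S,p,40)))
E
```

```text
-20 y lo/hi [163.3 201.9] ztop 65.44211792938032 y at top 171.80192397370004
-14 y lo/hi [162.2 205.4] ztop 50.69494273156336 y at top 172.5586279381373
-8 y lo/hi [162.1 205.8] ztop 50.69197382154856 y at top 172.75412401262145
-2 y lo/hi [162.8 205.9] ztop 50.84587821578552 y at top 172.13326790286627
4 y lo/hi [162.9 204.9] ztop 50.82865476563385 y at top 172.29223031388932
10 y lo/hi [163.6 205.9] ztop 50.6126455832579 y at top 171.67077583925482
16 y lo/hi [166.9 204.2] ztop 46.22247033407602 y at top 172.88957568949417
t 22.3667 local [  2.66 146.69 165.3 ] F [0.07 2.38 0.07] w 0.4128252537572815
tool axes in stand frame (cols)
 [[ 0.  0.  1.]
 [ 0.  1. -0.]
 [-1.  0.  0.]]
dr to want 1 [ 1.57 -0.   -0.  ]
dr to want -1 [-1.57  0.   -0.  ]
[294.03 309.43] 406 z128 [121.91 166.68 128.  ] z40 [112.78 121.84  40.  ]
[365.03 312.39] 38 z128 [-33.78 217.25 128.  ] z40 [-54.66 176.22  40.  ]
[345.54 317.5 ] 143 z128 [ 13.39 217.83 128.  ] z40 [ -3.93 176.85  40.  ]
```

View pics/w10.png

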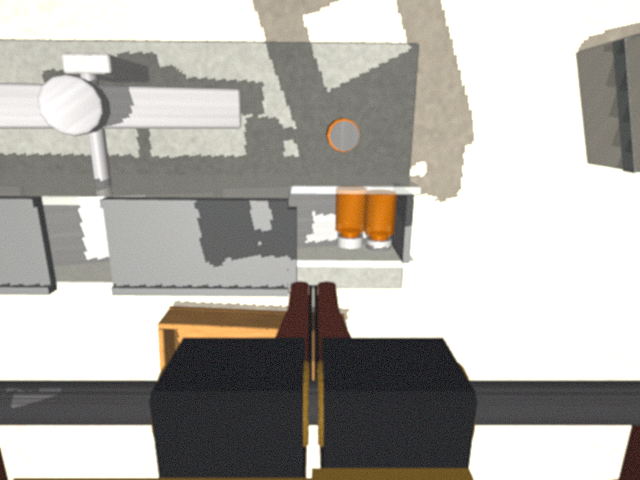

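The view shows both vials side by side in the left pocket, at (350,215) and (380,215). I raise the arm a little to settle, check the gate a last time, and hand in.

apply_moves:
  increments:
    - {"gripper":0,"delta_pos":[-2,0,0],"dr":[0,0,0]}
    - {"gripper":0,"delta_pos":[-1,0,0],"dr":[0,0,0]}
    - {"gripper":0,"delta_pos":[0,0,0],"dr":[0,0,0]}
    - {"gripper":0,"delta_pos":[0,0,0],"dr":[0,0,0]}
    - {"gripper":0,"delta_pos":[0,0,0],"dr":[0,0,0]}

```text
t: 22.83
ee_pos: [604.5, 171.7, 194.8]
orientation: [0.15, 1.566, -0.15]
ft_force: [0.4, 0.5, -0.9]
width: 0.3
```

```bash
python3 - <<'E'
from va import *
for y in(30,45,60,75):
  k=(abs(L[...,0]+80)<6)&(abs(L[...,1]-y)<4); print('bar',y,np.median(L[k][:,2]))
print(ctrl.get_obs()['t'],ctrl.get_obs()['ft_force'])
ctrl.close_job()
E
```

```text
-20 y lo/hi [163.2 201. ] ztop 65.6161798807819 y at top 173.89474551143113
-14 y lo/hi [162.7 206. ] ztop 50.86875484407683 y at top 172.122485138926
-8 y lo/hi [162.8 205.6] ztop 50.90538694696886 y at top 172.17404841259008
-2 y lo/hi [162.9 205.5] ztop 50.91242692541988 y at top 172.17137474055582
4 y lo/hi [162.9 206. ] ztop 50.50225403257 y at top 172.37657074556344
10 y lo/hi [164.5 205.4] ztop 50.53160334144344 y at top 172.55570980055072
16 y lo/hi [167.3 204.6] ztop 46.044982451456455 y at top 173.77220685443865
bar 30 127.30548205671788
bar 45 93.828256513974
bar 60 89.28677550953446
bar 75 84.45734539207928
22.8833 [ 0.7  1.1 -0.2]
the job is handed in; nothing more can be done
```

The job is handed in at t ≈ 22.9 s, with the gate tipped to its other side and both vials lying in the left pocket.

**What I did:**
- I pressed down the raised left end of the crossbar, and the gate tipped over while both vials still lay on their ledges.
- I pushed vial a into the slot. It wedged askew in the left chute at y ≈ 136 mm, so I freed it with the tilted fingertip, pushing only, and it rolled into the pocket.
- I pushed vial b into the slot, and it rolled straight down beside vial a.

**Last checks:**
- **Vials:** they lie side by side in the pocket with centres at about y = 172 and 196 mm. Their tops are at about 46 and 51 mm, within the limits. Two looks about 0.5 s apart agreed, so they are at rest.
- **Gate:** the bar's left end is down at about 84 mm; it was about 126 mm at the start.
- **Robot:** the arm is clear of the stand and the force reads near zero.
- **Bystanders:** the arm never went near the gel bottle, carton, spare vial or pulp tray. I did not re-measure where they stand.

**What disagreed or failed:**
- **Fingertip position:** the fingertips stood about 26–29 mm behind the reported TCP, not 8 mm ahead of it. My first two presses therefore missed the bar.
- **Contact forces:** while freeing vial a, the finger touched the ledge end and the vial with up to about 25 N in total, below the 40 N limit.
- **Vial positions:** the vials measure about 3–7 mm further out than the stated 165 and 193 mm. I put this down to error in my estimate of the stand's frame.

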